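# Run a grinding ball out of the locked feeder

### The job

Stand the plain handleless cup upright under the feeder's spout and let go of it; then slide the steel safety catch fully open to the side, then press the release button it covered fully down and hold it a moment, so that the ceramic grinding ball runs into the cup. Leave the cup upright on the table with the ball in it, and leave the other things where they are.

Things in the scene. Friction and masses are not known exactly. Their poses are not given: they have to be found in the camera images.
- feeder: white bench feeder, fixed: box 130 mm deep (x), 150 mm wide (y), sloping grey panel in front, open steel trough along its right (-y) side. Origin on the table under the middle; front faces its -x (robot's side), y to its left, z up. The panel rises 35 degrees towards +x: outward normal (-sin 35, 0, cos 35) in this frame.
- guard_bar (a point): middle of the 10 mm round steel guard bar, 154 mm long along the feeder's y, above the panel (feeder x = +16, z = 163 mm). A gripper standing vertically over the catch or button strikes it; a tool square to the panel (leaning back 35 degrees towards the feeder's front) passes in front of it.
- lip (a point): middle of the floor of the trough's open lip (the spout), 68 mm above the table. The trough is 34 mm wide, runs along the feeder's x and falls 14 degrees to the lip; floor 3 mm thick, side walls to 17 mm above it. The gate's two guide posts, 26 mm behind the lip, stand 42 mm apart over all and reach 112 mm above the table, the lifted gate 114 mm.
- spot (a point): point on the table (z = 0) where the centre of the cup's underside belongs, 21 mm in front of the lip. The rim passes 10 mm under the lip. The spout and gate posts leave little room for a gripper's body straight above the cup: bring it in low from the feeder's front (-x), tool leaning back 20 to 45 degrees towards that side, fingers left and right of the cup.
- cup: plain straight-sided handleless white ceramic cup, 60 mm outside diameter, 55 mm high, 4 mm wall, 5 mm bottom, about 0.14 kg, upright on the table; origin under its centre, z up. At the start it stands in one of three places, mug and bowl in the other two.
- ball_center (a point): centre of the white ceramic grinding ball, 22 mm diameter, 20 g, in the trough behind the gate, a small steel plate that the button lifts. The gate is clear when the button is 6 mm down or more; the ball then rolls out over the lip in under half a second.
- catch (a joint): safety catch, a steel plate 46 mm wide (y), 58 mm along the slope, in two rails over the button: 0 = shut, 0.06 m = fully open. Slides towards the feeder's +y; friction 1.5 N; stays where it is left. May start up to 6 mm open, still covering the button.
- catch_fin (a point): middle of the top edge of the catch's fin, moves with the catch. The fin stands out of the plate along the panel's normal: 22 mm high, 10 mm thick (y), 30 mm along the slope. The plate's face is 22 mm below this point; the rails stand 1 mm above the plate.
- release (a joint): travel of the release button: 0 = out, 0.008 m = fully down, along the panel's inward normal. 1.4 N to start, 5 N fully down; springs back.
- release_top (a point): middle of the top of the black round button, 26 mm diameter, 10 mm proud of the panel, 2 mm under the shut catch plate. With the catch open the panel around it is clear for 30 mm either way along the slope and 30 mm to left and right.
- bowl: small white open bowl, 90 mm across, 40 mm high; origin under its centre. Bystander.
- mug: white mug with one side handle, 72 mm across, 80 mm high; origin under its centre. Bystander.
- prop: kiln prop, a waisted terracotta spool standing upright, 40 mm across, 70 mm high; origin under its centre. Bystander.
- brush: flat brush about 200 mm long, under 30 mm high, lying down along its x, handle to -x; origin under its middle. Bystander.
- rib: wooden rib (flat scraper) lying flat, 100 x 55 x 7 mm; origin under its centre. Bystander.

How it is judged (in metres and radians):
On the way, in this order (a step that is already met when the one before it is completed fails the run):
1. the cup stands upright on the table under the spout, let go (centre within 15 mm of the spot) (horizontal distance between cup and spot below 0.015 m and height (world z) of cup below 0.004 m and angle between cup's own z axis and vertical below 0.1 rad and contact force between the fingers and cup below 0.1 N), for 0.2 s.
2. the catch is slid open (50 mm of its 60 mm or more) (value of joint catch above 0.05 m), for 0.2 s.
3. the release button is pressed 6 mm or more (value of joint release above 0.006 m), for 0.1 s.
At the end, for the whole second after the job is handed in: The ball lies inside the cup (within 20 mm of its axis, 10 to 30 mm above its underside), the cup stands upright (within 0.1 rad) and still on the table, within 30 mm of the spot under the spout, and the button has sprung back out (horizontal distance between ball_center and cup below 0.02 m and z of ball_center in the frame of cup between 0.01 and 0.03 m and angle between cup's own z axis and vertical below 0.1 rad and height (world z) of cup below 0.004 m and horizontal distance between cup and spot below 0.03 m and linear speed of cup below 0.02 m/s and value of joint release below 0.002 m); the robot touches nothing.
It fails at once if a bystander is moved more than 30 mm (distance of any of bowl, mug, prop, brush, rib from where it was at the start of the episode above 0.03 m).
It also fails if it takes over 70 s, if anything falls off the work surface, if the arm or the gripper's body presses on something with over 40 N, if the wrist force passes 120 N, or if a joint passes its speed limit or range.

### The arm

A 7-joint arm with a two-finger parallel gripper is mounted at the origin on the work surface. World frame = base frame: x ahead of the robot, y to its left, z up, the work surface at z = 0. Lengths are in mm, angles in rad, forces in N, time in s.
With the tool pointing down it reaches from about 425 to 825 mm from the base axis. Payload 3.6 kg.
Tool frame: the origin (TCP) lies between the finger pads; the fingertips stand 22 mm ahead of it and the grasp point (between the pads) lies 3 mm ahead of it (arm.tcp_to_tips is the distance from the TCP to the fingertips, in mm); z points along the fingers, y is the direction in which the jaws open and shut (so a half turn about z gives the same grasp; the last joint's range is limited). The gripper opens to 85 mm and grips with 20 to 120 N. Pads are 22 mm wide; open, the fingers measure 114 mm over their backs; the gripper's body (76 mm by 85 mm) begins 54 mm behind the grasp point. The pads swing forward as they close: fully open they stand 13 mm farther back than shut.
Start: joints at [-1.185, 0.615, -0.013, 1.423, 0.008, 1.103, -0.04], TCP at [260.135, 595.646, 253.297] pointing down, gripper open.
Joint ranges: [-3.12, 3.12], [-0.3, 2.06], [-1.34, 1.32], [0.26, 2.42], [-1.36, 4.5], [0.01, 1.98], [-2.84, 2.84]. Speed limits (rad/s): [2.79, 2.79, 3.14, 3.14, 3.14, 3.14, 3.14].

### API

Orientations are given as a unit quaternion [x, y, z, w].
In Python, from cell import arm gives the robot as it stands.
- The arm moves only by the shell command python3 -m pendant 'ROWS' [OPENING] [FORCE]. ROWS is JSON, a list of rows, each a list of 4 numbers: the shift along the tool's x, y, z in units of 40 mm (1.0 is 40 mm), then the turn about the tool's z in units of 5 degrees (1.0 is 5 degrees). A call has 1 to 12 rows; each row shifts and turns the commanded pose from where the row before left it, along the tool's axes as they then stand; what a row does not reach is not made up. A row lasts 1/8 s, in which the tool goes at most 62.5 mm and 10.7 degrees, less where a joint would pass 70% of its speed; a pose out of reach is approached as far as the arm can. A call is refused whole if a number of a shift passes 1 or a number of a turn 1, either way. A call with a gripper value outside its range is refused whole. OPENING is the closure, from -1 (fully open) to 1 (shut), so that 0 is half open, set as the call begins (- or left out, the last holds). The fingers move at their own pace and stop on an object; FORCE is the grip in N (left out, the last holds). Time passes only in rows, so rows that do not move let the fingers close. It gives the time, the measured TCP pose, the force and the opening at its end, in the units of the state.
- arm.sense(): the state, without advancing time (a new reading comes with each control period).
- arm.get_image(name): name is "scene" or "top" or "wrist"; returns a dict with "pixels" (480x640x3 uint8, blue, green, red), "depth" (480x640 float32, mm along the optical axis (not along the pixel's ray), 0 where there is no reading), "camera_matrix" (3x3 intrinsics, pixels), "extrinsics" (4x4, takes a point from world to camera coordinates). Camera axes: x right, y up, looking along -z (the intrinsics and any distortion apply to the point x, -y, -z); pixel columns grow to the right and rows downward; lengths in mm; the calibration is good to about 2 mm. A picture is of the moment at which its call begins.
- arm.hand_in(): hands the job in, once; it reports no verdict.
The state is a dict: "time": time; "joint_positions": joint angles; "qd": joint speeds; "joint_torque": joint torques, N m; "tool_pos": TCP position; "eef_rot": TCP orientation; "ft_force": force on the tool from outside, world axes, zero at the start; "wrist_torque": the same for the moment, N m; "finger_gap": opening from 0.0 (shut) to 1.0 (fully open).
Only numpy, scipy, OpenCV 4.12 (cv2) and the standard library are available. Lean on these libraries where they do the work, as an engineer would, in place of code of your own. Each camera call takes 0.05 s, during which the arm holds its last target.

## Working session

There is one attempt and no reset: what is moved stays moved. The work goes in short steps, Python scripts to look and compute and a shell command to move; the robot and the scene stay as the last step left them, time stands still between calls to the robot, and variables do not carry over. Pictures are saved under pics/ and viewed, and the job is handed in when it is done.

```bash
ls; mkdir -p pics; python3 - <<'E'
from cell import arm
import cv2,numpy as np
s=arm.sense();print(s['time'],s['tool_pos'],s['eef_rot'],s['finger_gap'],arm.tcp_to_tips)
for n in ['scene','top','wrist']:
    im=arm.get_image(n);cv2.imwrite(f'pics/{n}0.png',im['pixels']);np.savez(f'{n}0.npz',**im)
    print(n,im['camera_matrix'],im['extrinsics'].round(3).tolist(),[k for k in im])
E
```

```text
pics
0.0 [259.86277009 595.01064481 252.12348789] [ 2.04405955e-01  9.78885345e-01 -1.27411957e-03 -2.51179209e-04] 0.998737137092331 22.0
scene [[452.23933683   0.         320.28259815]
 [  0.         452.23933683 237.77229051]
 [  0.           0.           1.        ]] [[0.468, 0.884, -0.002, -239.157], [-0.732, 0.388, 0.56, 348.74], [0.496, -0.261, 0.829, -1317.744], [0.0, 0.0, 0.0, 1.0]] ['pixels', 'depth', 'camera_matrix', 'extrinsics']
top [[541.92298863   0.         322.37668797]
 [  0.         541.92298863 240.42748009]
 [  0.           0.           1.        ]] [[-0.019, -1.0, -0.006, -2.912], [0.997, -0.019, 0.078, -598.212], [-0.078, -0.005, 0.997, -1029.644], [0.0, 0.0, 0.0, 1.0]] ['pixels', 'depth', 'camera_matrix', 'extrinsics']
wrist [[371.38260116   0.         317.22258733]
 [  0.         371.38260116 248.56625156]
 [  0.           0.           1.        ]] [[0.399, 0.917, -0.003, -648.549], [-0.879, 0.382, -0.286, 38.516], [-0.261, 0.117, 0.958, -380.539], [0.0, 0.0, 0.0, 1.0]] ['pixels', 'depth', 'camera_matrix', 'extrinsics']
```

View pics/scene0.png

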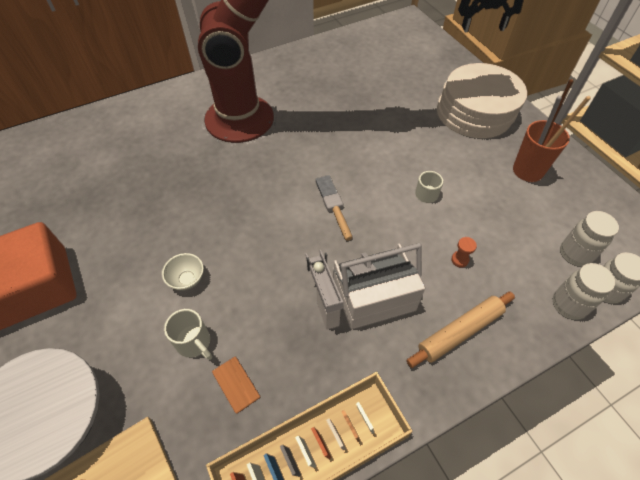

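View pics/top0.png

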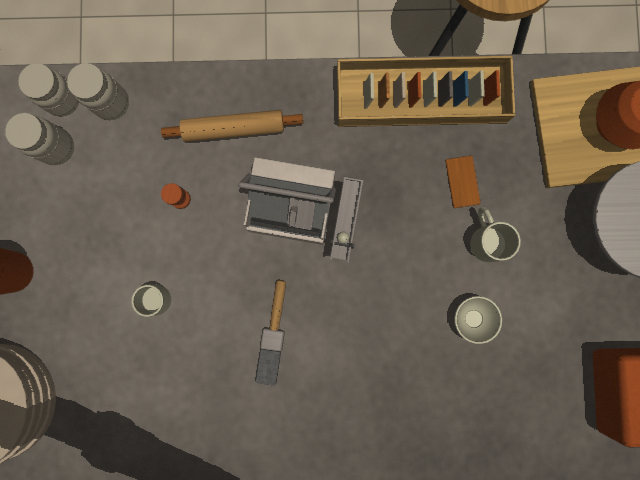

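View pics/wrist0.png

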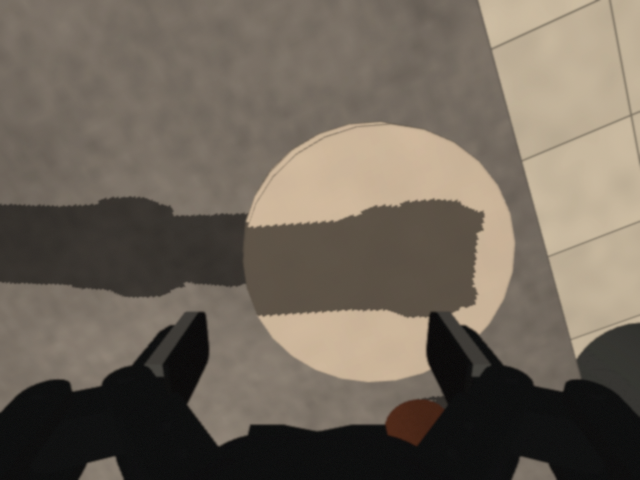

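The top view shows the cup at about (150,300), the feeder at (290,200), its trough lip at (338,258) and the brush at (270,330). The mug is at (498,240), the bowl at (478,320), the prop at (175,195) and the rib at (463,182). Next I'll turn these into positions.

```bash
cat > h.py <<'E'
import numpy as np,cv2
from scipy.spatial.transform import Rotation as R
def load(n): return dict(np.load(n+'.npz'))
def cloud(im):
    K=im['camera_matrix'];E=im['extrinsics'];d=im['depth'].astype(float)
    v,u=np.mgrid[0:480,0:640]
    c=np.stack([(u-K[0,2])/K[0,0]*d,-(v-K[1,2])/K[1,1]*d,-d],-1)
    p=(c-E[:3,3])@E[:3,:3]
    p[d<=0]=np.nan
    return p
def ray(im,uv,z):
    K=im['camera_matrix'];E=im['extrinsics']
    c=np.array([(uv[0]-K[0,2])/K[0,0],-(uv[1]-K[1,2])/K[1,1],-1.])
    d=E[:3,:3].T@c;o=-E[:3,:3].T@E[:3,3]
    return o+d*(z-o[2])/d[2]
def proj(im,p):
    E=im['extrinsics'];K=im['camera_matrix'];c=E[:3,:3]@np.array(p,float)+E[:3,3]
    return np.array([K[0,2]+K[0,0]*c[0]/-c[2],K[1,2]-K[1,1]*c[1]/-c[2]])
E
python3 - <<'E'
from h import *
im=load('top0');p=cloud(im);np.set_printoptions(precision=1,suppress=True)
# height stats table
print('table z',np.nanmedian(p[380:420,400:440,2]))
z=p[...,2]
for name,(u0,u1,v0,v1) in dict(cup=(125,180,275,325),feeder=(235,370,150,268),bowl=(445,510,290,350),mug=(462,525,205,265),prop=(155,195,178,212),brush=(250,290,275,390),rib=(440,485,150,212)).items():
    q=p[v0:v1,u0:u1].reshape(-1,3);q=q[q[:,2]>4]
    print(name,q.min(0),q.max(0),len(q))
q=p[275:325,125:180].reshape(-1,3);q=q[q[:,2]>50];print('cup rim',cv2.minEnclosingCircle(q[:,:2].astype(np.float32)))
im=im['pixels'][140:280,225:375];cv2.imwrite('pics/fz.png',cv2.resize(im,None,fx=5,fy=5,interpolation=cv2.INTER_CUBIC)[:600])
im=load('scene0')['pixels'][235:335,295:435];cv2.imwrite('pics/fs.png',cv2.resize(im,None,fx=5.5,fy=5.5,interpolation=cv2.INTER_CUBIC))
E
```

```text
table z -0.04793532369974758
cup [441.6 269.5   4. ] [538.  375.4  59.5] 975
feeder [ 545.5 -109.4    4. ] [784.7 157.5 173.4] 8095
bowl [ 385.8 -371.3    4. ] [ 496.4 -251.9   44.7] 1724
mug [ 547.6 -408.3    4. ] [ 664.6 -288.1   86.4] 1663
prop [663.9 241.4   4.1] [729.1 318.   75.2] 562
brush [312.2  53.    4. ] [525.6 131.1  25.6] 1728
rib [ 644.3 -336.7    4. ] [ 772.1 -253.1   63.4] 1313
cup rim ((488.9917907714844, 315.76165771484375), 30.328210830688477)
```

View pics/fz.png

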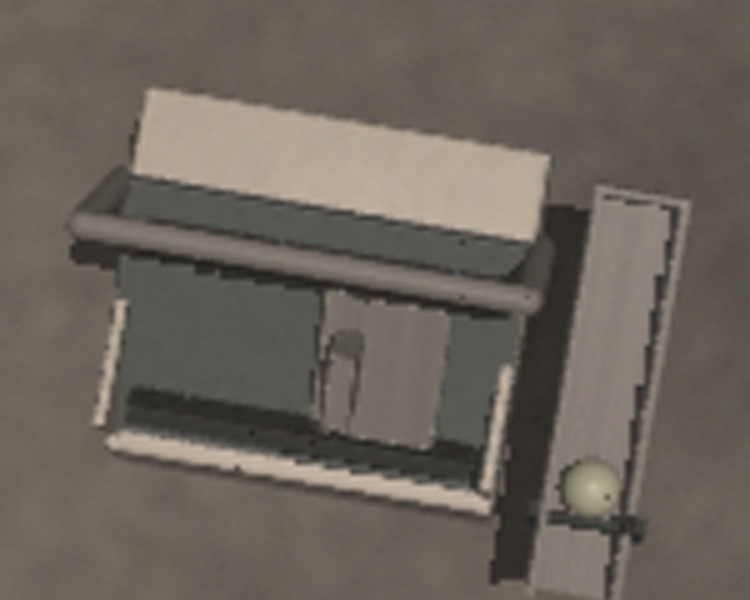

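View pics/fs.png

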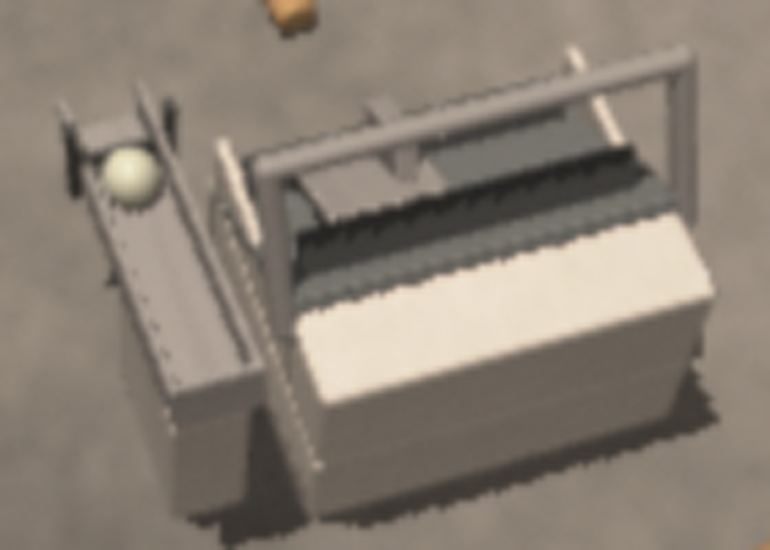

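```bash
python3 - <<'E'
from h import *
np.set_printoptions(precision=1,suppress=True)
for nm in ['top0','scene0']:
    im=load(nm);p=cloud(im)
    q=p.reshape(-1,3)
    m=(q[:,0]>540)&(q[:,0]<790)&(q[:,1]>-115)&(q[:,1]<165)
    q=q[m]
    b=q[(q[:,2]>163)&(q[:,2]<175)]
    if len(b)>10:
        c,(w,h),a=cv2.minAreaRect(b[:,:2].astype(np.float32));print(nm,'bar',len(b),c,w,h,a,b[:,2].max())
        l=cv2.fitLine(b[:,:2].astype(np.float32),cv2.DIST_L2,0,.01,.01).ravel();print(l,np.degrees(np.arctan2(l[1],l[0])), 'ends',b[b[:,1].argmin()],b[b[:,1].argmax()])
im=load('top0');p=cloud(im)
def P(u,v): return p[v,u]
S=lambda x,y:(round(225+x/5),round(140+y/5))
for n,xy in dict(ball=(590,485),finTop=(346,345),fin2=(340,400),plate=(400,330),plate2=(400,410),panelL=(200,300),panelL2=(200,370),box=(350,165),trough1=(640,230),trough2=(575,420),trA=(600,190),trB=(688,203),lipL=(532,594)).items():
    print(n,S(*xy),P(*S(*xy)))
E
```

```text
top0 bar 543 (670.0194091796875, 45.22360610961914) 161.7224578857422 11.33057689666748 78.37751770019531 173.4366244168494
[  0.2   1.  669.9  45.2] 78.98334 ends [656.9 -34.3 164.9] [683.7 124.3 166.7]
scene0 bar 407 (671.55859375, 47.178810119628906) 163.65859985351562 11.560317993164062 78.89936828613281 171.1938666768777
[  0.2   1.  672.9  46.5] 78.87946 ends [658.6 -33.7 163.5] [687.  127.5 165.1]
ball (343, 237) [597.6 -52.   99.8]
finTop (294, 209) [647.7  34.6 117.7]
fin2 (293, 220) [628.7  37.  111.8]
plate (305, 206) [654.5  15.4 104.8]
plate2 (305, 222) [627.2  16.4  89.4]
panelL (265, 200) [669.2  89.1  89.4]
panelL2 (265, 214) [645.5  91.2  72.8]
box (295, 173) [714.9  32.5 105.3]
trough1 (353, 186) [690.2 -72.2  99.1]
trough2 (340, 224) [623.1 -47.6  82.2]
trA (345, 178) [701.2 -57.2 119.6]
trB (363, 181) [717.5 -97.7   0.5]
lipL (331, 259) [562.7 -30.6  -0.3]
```

```bash
cat >> h.py <<'E'
O=np.array([655.,48.8,0.]);TH=np.radians(-11.05)
FX=np.array([np.cos(TH),np.sin(TH),0]);FY=np.array([-np.sin(TH),np.cos(TH),0])
def toF(p): d=np.asarray(p,float)-O;return np.array([d@FX,d@FY,d[2]])
def toW(f): return O+f[0]*FX+f[1]*FY+np.array([0,0,f[2]])
def info():
    from cell import arm
    s=arm.sense();r=R.from_quat(s['eef_rot']);M=r.as_matrix()
    print('t',round(s['time'],2),'pos',s['tool_pos'].round(1),'F',toF(s['tool_pos']).round(1),'gap',round(float(s['finger_gap']),3),'f',np.round(s['ft_force'],1))
    MF=np.stack([FX,FY,[0,0,1]])@M
    print('tool axes in feeder (cols)\n',MF.round(3),'tilt',np.degrees(np.arccos(-M[2,2])).round(1),'q',np.round(s['joint_positions'],2))
    return s,M
def go(t):
    s,M=info();d=M.T@(np.array(t)-s['tool_pos'])/40
    print('units',d.round(2),'n>=',np.ceil(max(np.abs(d).max(),np.linalg.norm(d)/1.5)))
E
python3 -c "
from h import *
go([700,-136,350])"
```

```text
t 0.15 pos [259.9 595.2 252.4] F [-492.4  460.5  252.4] gap 1.002 f [ 0.7 -0.9  1.2]
tool axes in feeder (cols)
 [[-0.976  0.217 -0.   ]
 [ 0.217  0.976 -0.002]
 [-0.    -0.002 -1.   ]] tilt 0.1 q [-1.19  0.62 -0.01  1.42  0.01  1.1  -0.04]
units [-17.4  -12.35  -2.41] n>= 18.0
```

```bash
python3 -m pendant '[[0,0,-0.8,-0.85],[0,0,-0.8,-0.85],[0,0,-0.8,-0.8]]'; python3 -c "
from h import *
go([700,-136,350])"
```

```text
time: 0.52
tool_pos: [260.0, 595.4, 349.7]
eef_rot: [0.095, 0.995, -0.001, -0.0]
ft_force: [0.1, 0.4, 0.1]
finger_gap: 1.001
t 0.53 pos [260.  595.4 349.7] F [-492.4  460.7  349.7] gap 1.001 f [0.1 0.4 0.1]
tool axes in feeder (cols)
 [[-1.    -0.002 -0.   ]
 [-0.002  1.    -0.001]
 [ 0.    -0.001 -1.   ]] tilt 0.1 q [-1.16  0.55 -0.07  1.26  0.04  1.33  0.16]
units [-1.427e+01 -1.586e+01  1.000e-02] n>= 16.0
```

```bash
python3 -m pendant '[[-0.9,-1,0,0],[-0.9,-1,0,0],[-0.9,-1,0,0],[-0.9,-1,0,0],[-0.9,-1,0,0],[-0.9,-1,0,0],[-0.9,-1,0,0],[-0.9,-1,0,0],[-0.9,-1,0,0],[-0.9,-1,0,0]]'; python3 -c "
from h import *
go([700,-136,350])"
```

```text
time: 1.78
tool_pos: [536.9, 132.4, 349.1]
eef_rot: [0.097, 0.995, -0.0, -0.0]
ft_force: [0.5, -0.6, 1.2]
finger_gap: 1.003
t 1.77 pos [536.9 132.4 349.1] F [-131.9   59.4  349.1] gap 1.003 f [ 0.5 -0.6  1.2]
tool axes in feeder (cols)
 [[-1.  0. -0.]
 [ 0.  1. -0.]
 [ 0. -0. -1.]] tilt 0.0 q [-0.32  0.38  0.06  1.56 -0.02  1.2   1.12]
units [-5.29 -5.8  -0.02] n>= 6.0
```

```bash
python3 -m pendant '[[-0.9,-1,0,0],[-0.9,-1,0,0],[-0.9,-1,0,0],[-0.9,-1,0,0],[-0.9,-1,0,0],[-0.9,-0.8,0,0]]'; python3 -m pendant '[[-1,0,0,0],[-1,0,0,0],[-1,0,0,0],[-1,0,0,0]]'; python3 -c "
from h import *
info()"
```

```text
time: 2.52
tool_pos: [704.2, -137.7, 348.9]
eef_rot: [0.097, 0.995, -0.0, -0.0]
ft_force: [0.7, 0.4, 0.7]
finger_gap: 1.002
time: 3.02
tool_pos: [816.3, -162.8, 333.8]
eef_rot: [0.11, 0.994, 0.026, -0.007]
ft_force: [-0.6, -0.4, -1.4]
finger_gap: 0.997
t 3.02 pos [ 816.3 -162.8  333.8] F [ 198.8 -176.8  333.8] gap 0.997 f [-0.6 -0.4 -1.4]
tool axes in feeder (cols)
 [[-0.999  0.027 -0.018]
 [ 0.026  0.998  0.05 ]
 [ 0.019  0.05  -0.999]] tilt 3.1 q [ 0.14  1.05  0.4   0.31 -0.4   1.82  1.6 ]
```

```bash
python3 -m pendant '[[-1,0,0,0],[-1,0,0,0],[-1,0,0,0],[-1,0,0,0]]'; python3 -c "
from h import *
info()"
```

```text
time: 3.52
tool_pos: [809.1, -183.0, 328.1]
eef_rot: [0.135, 0.988, 0.073, -0.02]
ft_force: [12.9, 17.7, 5.2]
finger_gap: 1.001
t 3.52 pos [ 809.1 -183.   328.1] F [ 195.6 -197.9  328.1] gap 1.001 f [12.9 17.7  5.2]
tool axes in feeder (cols)
 [[-0.996  0.081 -0.048]
 [ 0.074  0.987  0.143]
 [ 0.059  0.139 -0.988]] tilt 8.7 q [ 0.14  1.16  1.32  0.26 -1.36  1.98  1.66]
```

```bash
python3 -m pendant '[[0.6,0,0,0],[1,0,0,0],[1,0,0,0],[1,0,0,0],[1,0,0,0],[1,0,0,0]]'; python3 -c "
from h import *
info()"
```

```text
time: 4.28
tool_pos: [592.2, -122.7, 341.4]
eef_rot: [0.134, 0.988, 0.073, -0.02]
ft_force: [0.5, 0.5, 1.8]
finger_gap: 0.999
t 4.28 pos [ 592.2 -122.7  341.4] F [ -28.8 -180.3  341.4] gap 0.999 f [0.5 0.5 1.8]
tool axes in feeder (cols)
 [[-0.996  0.08  -0.048]
 [ 0.073  0.987  0.144]
 [ 0.059  0.14  -0.988]] tilt 8.7 q [-0.37  0.79  1.3   1.4  -0.84  1.63  2.2 ]
```

```bash
cat > fk.py <<'E'
import numpy as np
from scipy.spatial.transform import Rotation as R
from scipy.optimize import least_squares
import itertools
data=[([-1.185,.615,-.013,1.423,.008,1.103,-.04],[260.135,595.646,253.297],[.2044,.9789,-.0013,-.0003]),
([-1.16,.55,-.07,1.26,.04,1.33,.16],[260,595.4,349.7],[.095,.995,-.001,0]),
([-.32,.38,.06,1.56,-.02,1.2,1.12],[536.9,132.4,349.1],[.097,.995,0,0]),
([.14,1.05,.4,.31,-.4,1.82,1.6],[816.3,-162.8,333.8],[.11,.994,.026,-.007]),
([.14,1.16,1.32,.26,-1.36,1.98,1.66],[809.1,-183,328.1],[.135,.988,.073,-.02]),
([-.37,.79,1.3,1.4,-.84,1.63,2.2],[592.2,-122.7,341.4],[.134,.988,.073,-.02])]
def chain(q,s):
    ax='zyzyzyz';return [R.from_rotvec(s[i]*q[i]*np.eye(3)['xyz'.index(ax[i])]) for i in range(7)]
def rots(q,s):
    out=[];r=R.identity()
    for c in chain(q,s): r=r*c;out.append(r)
    return out
if __name__=='__main__':
    best=[]
    for s in itertools.product([1,-1],repeat=7):
        if s[1]<0: continue
        Rs=[rots(q,s)[-1] for q,_,_ in data]
        T=[r.inv()*R.from_quat(o) for r,(_,_,o) in zip(Rs,data)]
        m=R.concatenate(T).mean();e=max((t*m.inv()).magnitude() for t in T)
        best.append((e,s,m.as_rotvec()))
    best.sort(key=lambda t:t[0])
    for b in best[:4]:print(b)
    s=best[0][1];A=[];y=[]
    for q,p,_ in data:
        r=[np.eye(3)]+[x.as_matrix() for x in rots(q,s)]
        A.append(np.column_stack([[0,0,1],r[2][:,[0,2]],r[4][:,[0,2]],r[6][:,[0,2]]]));y.append(p)
    A=np.vstack(A);y=np.hstack(y);x,res,rk,sv=np.linalg.lstsq(A,y,rcond=None);print(x.round(1),rk,(A@x-y).round(1),sv)
E
python3 fk.py
```

```text
(0.007781096066242536, (-1, 1, -1, 1, -1, 1, -1), array([-0.00187829,  0.00164601,  1.57440025]))
(0.33080529105297496, (1, 1, 1, 1, 1, 1, 1), array([-0.08419592,  0.08801636, -1.05554688]))
(0.7847503882811713, (-1, 1, -1, 1, -1, -1, 1), array([2.10187005, 2.09362956, 0.47065989]))
(0.7915752508971737, (1, 1, 1, 1, 1, -1, -1), array([-1.47921566,  2.59522209, -0.26064474]))
[205.6   8.8 538.2   8.6 378.8   4.5 209.5] 7 [-21.    6.2  -1.  -23.   10.5   2.9  -4.4  19.6  -1.    1.9   9.    2.
   0.5  -3.5  -1.3  -2.5   1.5  -1.7] [4.6621337  4.03361224 1.66186577 0.90328063 0.50723568 0.3932897
 0.06930421]
```

```bash
cat > fk2.py <<'E'
from fk import *
s=(-1,1,-1,1,-1,1,-1)
def cols(q):
    r=[np.eye(3)]+[x.as_matrix() for x in rots(q,s)]
    return np.column_stack([[0,0,1],r[2][:,[1,2]],r[4][:,[1,2]],r[6][:,2:]])
A=np.vstack([cols(q) for q,_,_ in data]);y=np.hstack([p for _,p,_ in data])
# mild prior on the lateral offsets
W=np.diag([0,.05,0,.05,0,0])
X=np.linalg.lstsq(np.vstack([A,W]),np.r_[y,np.zeros(6)],rcond=None)[0]
TOOL=R.concatenate([rots(q,s)[-1].inv()*R.from_quat(o) for q,_,o in data]).mean()
def fk(q): return cols(q)@X, rots(q,s)[-1]*TOOL
LO=np.array([-3.12,-.3,-1.34,.26,-1.36,.01,-2.84]);HI=np.array([3.12,2.06,1.32,2.42,4.5,1.98,2.84])
if __name__=='__main__': print(X.round(1),(A@X-y).round(1))
E
python3 fk2.py
```

```text
[253.8 -11.7 547.2  -9.4 373.8 280.2] [-0.7  0.2 -1.2 -3.5  1.6  1.9  0.1 -1.3 -1.8 -1.1 -4.5  1.5  0.2  1.
 -2.2  0.4  0.5  1.7]
```

```bash
cat > sim.py <<'E'
from fk2 import *
def err(q,p,r,w=300.): 
    a,b=fk(q);return np.r_[p-a,w*(r*b.inv()).as_rotvec()]
def jac(q,w=300.):
    J=np.zeros((6,7));a,b=fk(q)
    for i in range(7):
        d=q.copy();d[i]+=1e-5;c,e=fk(d);J[:3,i]=(c-a)/1e-5;J[3:,i]=w*(e*b.inv()).as_rotvec()/1e-5
    return J
def solve(q,p,r,w=300.,lam=20.,it=25):
    q=np.array(q,float)
    for _ in range(it):
        e=err(q,p,r,w);J=jac(q,w)
        q=np.clip(q+J.T@np.linalg.solve(J@J.T+lam**2*np.eye(6),e),LO,HI)
    return q
def rows(q,rs,**k):
    q=np.array(q,float)
    for x in rs:
        p,r=fk(q);p=p+r.as_matrix()@(40*np.array(x[:3]));r=r*R.from_rotvec([0,0,np.radians(5*x[3])])
        q=solve(q,p,r,**k)
    return q
def show(q):
    p,r=fk(q);M=r.as_matrix();th=np.radians(-11.05)
    z=M[:,2];y=M[:,1];c,s_=np.cos(th),np.sin(th);f=lambda v:np.round([c*v[0]+s_*v[1],-s_*v[0]+c*v[1],v[2]],2)
    print(p.round(0),'zF',f(z),'yF',f(y),'q',np.round(q,2))
E
cat > t1.py <<'E'
from sim import *
q0=[-.32,.38,.06,1.56,-.02,1.2,1.12]
for w in (100,300,1000):
  for lam in (5,50):
    q=rows(q0,[[-.9,-1,0,0]]*5+[[-.9,-.8,0,0]],w=w,lam=lam);show(q)
    q=rows(q,[[-1,0,0,0]]*4,w=w,lam=lam);show(q)
    q=rows(q,[[-1,0,0,0]]*4,w=w,lam=lam);show(q)
    q=rows(q,[[.6,0,0,0]]+[[1,0,0,0]]*5,w=w,lam=lam);show(q);print()
E
python3 t1.py
```

```text
[ 703. -139.  348.] zF [ 0. -0. -1.] yF [ 0.  1. -0.] q [ 0.12  0.68  0.11  1.02 -0.07  1.43  1.59]
[ 777. -180.  185.] zF [-0.34  0.04 -0.94] yF [0.12 0.99 0.  ] q [ 0.19  1.26  0.23  0.26 -0.25  1.98  1.5 ]
[ 529. -224. -306.] zF [-0.8   0.31 -0.51] yF [ 0.5   0.82 -0.3 ] q [ 0.39  1.95  0.28  0.26 -0.4   1.98  1.15]
[ 479. -103. -125.] zF [-0.8   0.31 -0.51] yF [ 0.5   0.82 -0.3 ] q [ 0.17  1.42  0.25  1.24 -0.42  1.58  1.27]

[ 703. -139.  348.] zF [ 0. -0. -1.] yF [ 0.  1. -0.] q [ 0.12  0.68  0.11  1.02 -0.07  1.43  1.59]
[ 837. -169.  312.] zF [ 0.02 -0.   -1.  ] yF [ 0.02  1.   -0.  ] q [ 0.16  1.09  0.13  0.26 -0.12  1.78  1.56]
[ 895. -207.  179.] zF [ 0.1  0.  -1. ] yF [0.08 1.   0.01] q [ 0.18  1.25  0.23  0.26 -0.22  1.55  1.54]
[ 680. -147.  158.] zF [ 0.1  0.  -1. ] yF [0.08 1.   0.01] q [ 0.06  0.75  0.22  1.48 -0.2   0.84  1.65]

[ 703. -139.  348.] zF [ 0. -0. -1.] yF [ 0.  1. -0.] q [ 0.12  0.68  0.11  1.02 -0.07  1.43  1.59]
[ 772. -185.  151.] zF [-0.38  0.06 -0.92] yF [0.14 0.99 0.  ] q [ 0.2   1.3   0.23  0.26 -0.26  1.98  1.49]
[ 484. -216. -348.] zF [-0.83  0
[... 793 characters left out ...]
 0.2   1.3   0.23  0.26 -0.26  1.98  1.49]
[ 475. -215. -355.] zF [-0.84  0.34 -0.43] yF [ 0.5   0.79 -0.35] q [ 0.41  2.04  0.27  0.26 -0.39  1.98  1.12]
[ 448.  -94. -169.] zF [-0.84  0.34 -0.43] yF [ 0.5   0.79 -0.35] q [ 0.2   1.51  0.22  1.22 -0.42  1.58  1.23]

[ 703. -139.  348.] zF [ 0. -0. -1.] yF [ 0.  1. -0.] q [ 0.12  0.68  0.11  1.02 -0.07  1.43  1.59]
[ 782. -169.  239.] zF [-0.28  0.02 -0.96] yF [0.07 1.   0.  ] q [ 0.17  1.19  0.2   0.26 -0.2   1.98  1.54]
[ 672. -217. -125.] zF [-0.66  0.17 -0.73] yF [ 0.35  0.93 -0.09] q [ 0.29  1.67  0.29  0.26 -0.37  1.98  1.35]
[ 540. -120.   27.] zF [-0.66  0.17 -0.73] yF [ 0.35  0.93 -0.09] q [ 0.1   1.12  0.3   1.3  -0.34  1.53  1.49]
```

```bash
cat > sim2.py <<'E'
from sim import *
def solve(q,p,r,w=300.,lam=0,it=0,reg=1.):
    q=np.clip(np.array(q,float),LO+1e-6,HI-1e-6)
    f=lambda x:np.r_[err(x,p,r,w),reg*(x-q)]
    return least_squares(f,q,bounds=(LO,HI),max_nfev=60).x
def rows(q,rs,**k):
    q=np.array(q,float)
    for x in rs:
        p,r=fk(q);p=p+r.as_matrix()@(40*np.array(x[:3]));r=r*R.from_rotvec([0,0,np.radians(5*x[3])])
        q=solve(q,p,r,**k)
    return q
E
cat > t2.py <<'E'
from sim2 import *
q0=[-.32,.38,.06,1.56,-.02,1.2,1.12]
for w in (100,300,1000):
    q=rows(q0,[[-.9,-1,0,0]]*5+[[-.9,-.8,0,0]],w=w);show(q)
    q=rows(q,[[-1,0,0,0]]*4,w=w);show(q)
    q=rows(q,[[-1,0,0,0]]*4,w=w);show(q)
    q=rows(q,[[.6,0,0,0]]+[[1,0,0,0]]*5,w=w);show(q);print()
E
time python3 t2.py
```

```text
[ 703. -139.  348.] zF [ 0. -0. -1.] yF [ 0.  1. -0.] q [ 0.12  0.68  0.1   1.02 -0.06  1.43  1.58]
[ 856. -169.  347.] zF [ 0.13 -0.   -0.99] yF [ 0.  1. -0.] q [ 0.07  1.12  1.15  0.26 -1.07  1.78  1.7 ]
[ 987. -196.  389.] zF [ 0.59 -0.   -0.81] yF [ 0.  1. -0.] q [ 0.07  1.15  1.32  0.26 -1.3   1.29  1.71]
[ 810. -160.  256.] zF [ 0.59 -0.   -0.81] yF [ 0.  1. -0.] q [-0.37  0.93  1.12  1.47 -1.36  0.82  2.49]

[ 703. -139.  348.] zF [ 0. -0. -1.] yF [ 0.  1. -0.] q [ 0.12  0.68  0.1   1.02 -0.06  1.43  1.58]
[ 841. -166.  340.] zF [ 0.06 -0.   -1.  ] yF [ 0.  1. -0.] q [ 0.07  1.14  1.32  0.26 -1.22  1.86  1.71]
[ 919. -182.  333.] zF [ 0.32 -0.   -0.95] yF [ 0.  1. -0.] q [ 0.07  1.17  1.32  0.26 -1.27  1.58  1.7 ]
[ 711. -141.  262.] zF [ 0.32 -0.   -0.95] yF [ 0.  1. -0.] q [-0.44  0.94  1.32  1.5  -1.14  1.18  2.36]

[ 703. -139.  348.] zF [ 0. -0. -1.] yF [ 0.  1. -0.] q [ 0.12  0.68  0.1   1.02 -0.06  1.43  1.58]
[ 828. -164.  334.] zF [ 0.01 -0.   -1.  ] yF [ 0.  1. -0.] q [ 0.07  1.15  1.32  0.26 -1.22  1.9   1.71]
[ 857. -170.  288.] zF [ 0.05 -0.   -1.  ] yF [ 0.  1. -0.] q [ 0.07  1.2   1.32  0.26 -1.24  1.81  1.71]
[ 637. -126.  277.] zF [ 0.05 -0.   -1.  ] yF [ 0.  1. -0.] q [-0.43  0.9   1.32  1.45 -0.9   1.41  2.27]

real	0m7.467s
user	0m6.022s
sys	0m0.132s
```

```bash
cat > t3.py <<'E'
from sim2 import *
q0=[-.37,.79,1.3,1.4,-.84,1.63,2.2]
for w in (300,1000):
    for d in ([0,0,-1,0],[1,0,0,0],[0,1,0,0],[0,-1,0,0],[.6,0,-.6,0]):
        print(w,d);q=q0
        for k in range(3):
            q=rows(q,[d]*4,w=w);show(q)
E
python3 t3.py
```

```text
300 [0, 0, -1, 0]
[ 595. -146.  501.] zF [-0.05  0.15 -0.99] yF [0.07 0.99 0.14] q [-0.22  0.7   1.3   0.99 -0.81  1.96  2.05]
[ 582. -164.  633.] zF [ 0.08  0.15 -0.99] yF [0.07 0.99 0.15] q [ 0.38  0.49 -0.19  0.6  -0.07  1.98  1.49]
[ 533. -171.  738.] zF [ 0.29  0.14 -0.95] yF [0.07 0.98 0.17] q [ 0.46  0.37 -0.24  0.5  -0.08  1.98  1.49]
300 [1, 0, 0, 0]
[438. -81. 352.] zF [-0.05  0.15 -0.99] yF [0.07 0.99 0.14] q [-0.65  0.46  1.32  1.81 -0.57  1.37  2.14]
[284. -40. 361.] zF [-0.05  0.15 -0.99] yF [0.07 0.99 0.14] q [-0.89 -0.18  0.93  2.11 -0.01  1.16  1.35]
[152.  -6. 361.] zF [-0.12  0.16 -0.98] yF [0.07 0.99 0.15] q [ 0.38 -0.3  -0.12  2.26 -0.19  1.32  1.64]
300 [0, 1, 0, 0]
[634.  31. 366.] zF [-0.05  0.15 -0.99] yF [0.07 0.99 0.14] q [-0.58  0.81  1.32  1.29 -0.89  1.68  1.92]
[676. 183. 389.] zF [-0.05  0.15 -0.99] yF [0.07 0.99 0.14] q [-0.69  0.87  1.3   1.04 -0.99  1.77  1.59]
[718. 336. 411.] zF [-0.05  0.15 -0.99] yF [0.07 0.99 0.14] q [-0.63  0.98  1.21  0.53 -1.13  1.9   1.15]
300 [0, -1, 0, 0]
[ 551. -275.  320.] zF [-0.05  0.15 -0.99] yF [0.07 0.99 0.14] q [-
[... 1616 characters left out ...]
  1.15]
1000 [0, -1, 0, 0]
[ 551. -275.  320.] zF [-0.05  0.15 -0.99] yF [0.07 0.99 0.14] q [-0.08  0.82  1.24  1.38 -0.82  1.61  2.43]
[ 509. -428.  298.] zF [-0.05  0.15 -0.99] yF [0.07 0.99 0.14] q [ 0.23  0.9   1.17  1.22 -0.84  1.65  2.59]
[ 467. -580.  275.] zF [-0.05  0.15 -0.99] yF [0.07 0.99 0.14] q [ 0.56  1.02  1.1   0.9  -0.88  1.74  2.64]
1000 [0.6, 0, -0.6, 0]
[ 502. -112.  443.] zF [-0.05  0.15 -0.99] yF [0.07 0.99 0.14] q [-0.49  0.54  1.32  1.45 -0.61  1.67  2.11]
[ 410. -102.  544.] zF [-0.05  0.15 -0.99] yF [0.07 0.99 0.14] q [-0.67  0.26  1.32  1.41 -0.37  1.76  1.91]
[319. -92. 644.] zF [-0.05  0.15 -0.99] yF [0.07 0.99 0.14] q [-0.91 -0.08  1.13  1.27 -0.08  1.95  1.49]
```

```bash
python3 -m pendant '[[0,0,-1,0],[0,0,-1,0],[0,0,-1,0],[0,0,-1,0],[0,0,-1,0],[0,0,-1,0]]'; python3 -c "
from h import *
info()"
```

```text
time: 5.03
tool_pos: [597.7, -158.3, 537.8]
eef_rot: [0.135, 0.987, 0.075, -0.039]
ft_force: [0.3, 0.1, -1.7]
finger_gap: 1.001
t 5.03 pos [ 597.7 -158.3  537.8] F [ -16.6 -214.2  537.8] gap 1.001 f [ 0.3  0.1 -1.7]
tool axes in feeder (cols)
 [[-0.993  0.084 -0.086]
 [ 0.071  0.987  0.146]
 [ 0.097  0.138 -0.986]] tilt 9.7 q [ 0.02  0.6   0.72  0.79 -0.52  1.98  1.78]
```

```bash
python3 -m pendant '[[0,0,-1,0],[0,0,-1,0],[0,0,-1,0],[0,0,-1,0]]'; python3 -c "
from h import *
info()"
```

```text
time: 5.52
tool_pos: [581.9, -162.0, 562.5]
eef_rot: [0.133, 0.987, 0.081, -0.042]
ft_force: [0.4, -0.4, 0.4]
finger_gap: 1.0
t 5.53 pos [ 581.9 -162.   562.5] F [ -31.4 -220.9  562.5] gap 1.0 f [ 0.4 -0.4  0.4]
tool axes in feeder (cols)
 [[-0.992  0.083 -0.094]
 [ 0.068  0.985  0.156]
 [ 0.105  0.149 -0.983]] tilt 10.5 q [ 0.38  0.54 -0.21  0.73 -0.06  1.98  1.48]
```

```bash
python3 -m pendant '[[-0.7,0,-1,0],[-0.7,0,-1,0],[-0.7,0,-1,0],[-0.7,0,-1,0]]'; python3 -c "
from h import *
info()"
```

```text
time: 6.02
tool_pos: [621.0, -184.3, 595.9]
eef_rot: [0.14, 0.987, 0.076, 0.029]
ft_force: [-1.2, 0.2, 0.1]
finger_gap: 1.0
t 6.03 pos [ 621.  -184.3  595.9] F [  11.3 -235.3  595.9] gap 1.0 f [-1.2  0.2  0.1]
tool axes in feeder (cols)
 [[-0.995  0.085  0.051]
 [ 0.091  0.984  0.154]
 [-0.037  0.158 -0.987]] tilt 9.3 q [ 0.37  0.59 -0.16  0.53 -0.08  1.98  1.5 ]
```

```bash
python3 -m pendant '[[-0.7,0.2,-1,0],[-0.7,0.2,-1,0],[-0.7,0.2,-1,0],[-0.7,0.2,-1,0],[-0.7,0.2,-1,0],[-0.7,0.2,-1,0]]'; python3 -c "
from h import *
info()"
```

```text
time: 6.78
tool_pos: [639.5, -167.9, 677.2]
eef_rot: [0.147, 0.977, 0.071, 0.135]
ft_force: [0.4, 0.5, 0.3]
finger_gap: 0.999
t 6.78 pos [ 639.5 -167.9  677.2] F [  26.3 -215.6  677.2] gap 0.999 f [0.4 0.5 0.3]
tool axes in feeder (cols)
 [[-0.962  0.081  0.261]
 [ 0.123  0.981  0.152]
 [-0.244  0.178 -0.953]] tilt 17.6 q [ 0.32  0.58 -0.1   0.32 -0.12  1.98  1.45]
```

```bash
python3 -m pendant '[[-0.4,0.2,-1,0],[-0.4,0.2,-1,0],[-0.4,0.2,-1,0],[-0.4,0.2,-1,0]]'; python3 -c "
from h import *
info()"
```

```text
time: 7.28
tool_pos: [597.7, -148.4, 746.8]
eef_rot: [0.149, 0.968, 0.07, 0.19]
ft_force: [0.1, 0.1, -0.2]
finger_gap: 0.997
t 7.28 pos [ 597.7 -148.4  746.8] F [ -18.5 -204.5  746.8] gap 0.997 f [ 0.1  0.1 -0.2]
tool axes in feeder (cols)
 [[-0.927  0.076  0.367]
 [ 0.14   0.978  0.152]
 [-0.347  0.192 -0.918]] tilt 23.4 q [ 0.32  0.48 -0.11  0.31 -0.13  1.98  1.42]
```

```bash
python3 -c "
from h import *
go([370,-540,560])"
```

```text
t 7.28 pos [ 597.7 -148.4  746.8] F [ -18.5 -204.5  746.8] gap 0.997 f [ 0.1  0.1 -0.2]
tool axes in feeder (cols)
 [[-0.927  0.076  0.367]
 [ 0.14   0.978  0.152]
 [-0.347  0.192 -0.918]] tilt 23.4 q [ 0.32  0.48 -0.11  0.31 -0.13  1.98  1.42]
units [  3.56 -11.65   1.3 ] n>= 12.0
```

```bash
python3 -m pendant '[[0.2,-1,0.6,0],[0.2,-1,0.5,0],[0.3,-1,0.2,0],[0.3,-1,0,0],[0.3,-1,0,0],[0.3,-1,0,0],[0.3,-1,0,0],[0.3,-1,0,0],[0.3,-1,0,0],[0.3,-1,0,0],[0.4,-1,0,0],[0.4,-0.7,0,0]]'; python3 -c "
from h import *
info()"
```

```text
time: 8.78
tool_pos: [367.3, -543.2, 557.0]
eef_rot: [0.15, 0.968, 0.07, 0.189]
ft_force: [0.3, 0.6, 0.2]
finger_gap: 0.999
t 8.78 pos [ 367.3 -543.2  557. ] F [-168.9 -636.2  557. ] gap 0.999 f [0.3 0.6 0.2]
tool axes in feeder (cols)
 [[-0.928  0.078  0.364]
 [ 0.142  0.978  0.151]
 [-0.344  0.192 -0.919]] tilt 23.2 q [ 1.14  0.49 -0.08  0.88 -0.35  1.65  2.29]
```

```bash
python3 -m pendant '[[-0.7,-0.15,-0.8,0],[-0.7,-0.15,-0.8,0],[-0.7,-0.15,-0.8,0],[-0.7,-0.15,-0.8,0],[-0.7,-0.15,-0.8,0],[-0.7,-0.15,-0.8,0],[-0.7,-0.15,-0.8,0]]'; python3 -c "
from h import *
info()"
```

```text
time: 9.65
tool_pos: [399.8, -548.5, 691.5]
eef_rot: [0.151, 0.959, 0.025, 0.238]
ft_force: [0.3, -0.1, -0.1]
finger_gap: 0.998
t 9.65 pos [ 399.8 -548.5  691.5] F [-136.  -635.2  691.5] gap 0.998 f [ 0.3 -0.1 -0.1]
tool axes in feeder (cols)
 [[-0.883  0.089  0.46 ]
 [ 0.134  0.989  0.067]
 [-0.449  0.121 -0.885]] tilt 27.7 q [ 1.03  0.62  0.32  0.26 -0.7   1.98  2.14]
```

```bash
python3 -m pendant '[[-0.45,0,-0.9,0],[-0.45,0,-0.9,0],[-0.45,0,-0.9,0],[-0.45,0,-0.9,0]]'; python3 -c "
from h import *
info()"
```

```text
time: 10.15
tool_pos: [362.5, -502.6, 761.2]
eef_rot: [0.156, 0.95, 0.003, 0.27]
ft_force: [0.2, 0.7, 0.1]
finger_gap: 0.998
t 10.15 pos [ 362.5 -502.6  761.2] F [-181.4 -597.3  761.2] gap 0.998 f [0.2 0.7 0.1]
tool axes in feeder (cols)
 [[-0.847  0.107  0.52 ]
 [ 0.138  0.99   0.021]
 [-0.513  0.089 -0.854]] tilt 31.4 q [ 1.12  0.51 -0.07  0.26 -0.42  1.98  2.06]
```

```bash
python3 -m pendant '[[-0.45,0,-0.9,0],[-0.45,0,-0.9,0],[0,0,0.8,-1],[0,0,0.8,-1]]'; python3 -c "
from h import *
s,M=info()
from sim2 import *
# check IK for cup/spot/fin/button poses with this orientation
q0=s['joint_positions'];r=R.from_quat(s['eef_rot'])
for n,t in dict(cup=[489,316,40],spot=toW([-100,-100,40]),fin=toW([-20,-15,110]),fin2=toW([-20,45,110]),btn=toW([-20,-25,110])).items():
    best=None
    for k in range(8):
        qq=np.clip(np.array([-np.arctan2(t[1],t[0]),.6,0,1.4,0,1.0,1.5])+np.random.randn(7)*.3*(k>0),LO+.01,HI-.01)
        o=least_squares(lambda x:np.r_[err(x,np.array(t),r),3*(x-qq)],qq,bounds=(LO,HI));e=np.abs(err(o.x,np.array(t),r)).max()
        if best is None or e<best[0]: best=(e,o.x)
    print(n,np.round(t),best[0].round(1),best[1].round(2))
"
```

```text
time: 10.65
tool_pos: [378.2, -486.4, 738.8]
eef_rot: [0.074, 0.955, -0.035, 0.286]
ft_force: [0.3, -0.5, 0.4]
finger_gap: 1.004
t 10.65 pos [ 378.2 -486.4  738.8] F [-169.1 -578.3  738.8] gap 1.004 f [ 0.3 -0.5  0.4]
tool axes in feeder (cols)
 [[-0.834 -0.031  0.551]
 [-0.04   0.999 -0.003]
 [-0.551 -0.025 -0.834]] tilt 33.5 q [ 1.2   0.38 -0.31  0.61 -0.27  1.72  2.25]Traceback (most recent call last):
  File "<string>", line 6, in <module>
    q0=s['joint_positions'];r=R.from_quat(s['eef_rot'])
       ~^^^^^^^^^^^^^^^^^^^
TypeError: tuple indices must be integers or slices, not str
```

```bash
cat > ikc.py <<'E'
import sys
from h import info,toW,toF
from sim2 import *
st,M=info()
r=R.from_quat(st['eef_rot'])
for n,t in dict(cup=[489,316,40],spot=toW([-100,-100,40]),fin=toW([-20,-15,110]),fin2=toW([-20,45,110]),btn=toW([-20,-25,110])).items():
    best=None;t=np.array(t,float)
    for k in range(8):
        qq=np.clip(np.array([-np.arctan2(t[1],t[0]),.6,0,1.4,0,1.0,1.5])+np.random.randn(7)*.3*(k>0),LO+.01,HI-.01)
        o=least_squares(lambda x:np.r_[err(x,t,r),3*(x-qq)],qq,bounds=(LO,HI));e=np.abs(err(o.x,t,r)).max()
        if best is None or e<best[0]: best=(e,o.x)
    print(n,np.round(t),best[0].round(1),best[1].round(2))
E
python3 ikc.py
```

```text
t 10.65 pos [ 378.2 -486.4  738.8] F [-169.1 -578.3  738.8] gap 1.004 f [ 0.3 -0.5  0.4]
tool axes in feeder (cols)
 [[-0.834 -0.031  0.551]
 [-0.04   0.999 -0.003]
 [-0.551 -0.025 -0.834]] tilt 33.5 q [ 1.2   0.38 -0.31  0.61 -0.27  1.72  2.25]
cup [489. 316.  40.] 0.1 [-0.26  1.02 -0.94  2.08  1.75  1.24 -0.88]
spot [538. -30.  40.] 0.2 [ 0.63  1.11 -1.14  2.34  2.12  1.17 -0.47]
fin [632.  38. 110.] 0.2 [ 0.33  0.8  -0.8   2.05  1.83  0.75 -0.37]
fin2 [644.  97. 110.] 0.3 [ 0.13  0.77 -0.67  1.99  1.75  0.7  -0.41]
btn [631.  28. 110.] 0.2 [ 0.41  0.85 -0.93  2.06  1.84  0.84 -0.33]
```

```bash
cat > simpath.py <<'E'
from h import info,toW,toF
from sim2 import *
def path(q,t,n,w=1000,turn=0,every=3):
    q=np.array(q,float);t=np.array(t,float);p,r=fk(q)
    P0=p
    for i in range(n):
        p,r=fk(q)
        tgt=P0+(t-P0)*(i+1)/n   # nominal line
        rr=r*R.from_rotvec([0,0,np.radians(turn)])
        q=solve(q,tgt,rr,w=w)
        if i%every==every-1 or i==n-1: show(q)
    return q
if __name__=='__main__':
    st,M=info();q=st['joint_positions']
    q1=path(q,[470,-100,450],12)
    print('->cup high');q2=path(q1,[440,290,300],12)
    print('->cup');q3=path(q2,[455,312,70],8,every=1)
E
python3 simpath.py
```

```text
t 10.65 pos [ 378.2 -486.4  738.8] F [-169.1 -578.3  738.8] gap 1.004 f [ 0.3 -0.5  0.4]
tool axes in feeder (cols)
 [[-0.834 -0.031  0.551]
 [-0.04   0.999 -0.003]
 [-0.551 -0.025 -0.834]] tilt 33.5 q [ 1.2   0.38 -0.31  0.61 -0.27  1.72  2.25]
[ 400. -389.  666.] zF [ 0.55 -0.   -0.84] yF [-0.03  1.   -0.02] q [ 1.18  0.15 -0.34  1.14 -0.3   1.39  2.25]
[ 424. -293.  594.] zF [ 0.55 -0.   -0.84] yF [-0.03  1.   -0.02] q [ 1.11  0.02 -0.41  1.48 -0.29  1.14  2.18]
[ 447. -196.  522.] zF [ 0.55 -0.   -0.84] yF [-0.03  1.   -0.02] q [ 1.02 -0.06 -0.53  1.74 -0.24  0.9   2.  ]
[ 470. -100.  450.] zF [ 0.55 -0.   -0.84] yF [-0.03  1.   -0.02] q [ 0.93 -0.05 -0.73  1.93 -0.05  0.67  1.64]
->cup high
[462.  -3. 413.] zF [ 0.55 -0.   -0.84] yF [-0.03  1.   -0.02] q [ 0.89 -0.06 -0.97  2.03  0.2   0.59  1.19]
[455.  95. 375.] zF [ 0.55 -0.   -0.84] yF [-0.03  1.   -0.02] q [ 0.63  0.07 -1.14  2.08  0.7   0.68  0.45]
[447. 192. 338.] zF [ 0.55 -0.   -0.84] yF [-0.03  1.   -0.02] q [ 0.19  0.25 -1.08  2.07  1.    0.9  -0.06]
[440. 290. 300.] zF [ 0.55 -0.   -0.84] yF [-0.03  1.   -0.02] q [-0
[... 218 characters left out ...]
 q [-0.23  0.52 -0.95  2.06  1.25  1.06 -0.51]
[446. 298. 214.] zF [ 0.55 -0.   -0.84] yF [-0.03  1.   -0.02] q [-0.26  0.58 -0.92  2.09  1.32  1.05 -0.59]
[448. 301. 185.] zF [ 0.55 -0.   -0.84] yF [-0.03  1.   -0.02] q [-0.29  0.63 -0.9   2.11  1.39  1.05 -0.67]
[449. 304. 156.] zF [ 0.55 -0.   -0.84] yF [-0.03  1.   -0.02] q [-0.32  0.69 -0.87  2.12  1.46  1.05 -0.75]
[451. 306. 128.] zF [ 0.55 -0.   -0.84] yF [-0.03  1.   -0.02] q [-0.34  0.75 -0.84  2.14  1.53  1.06 -0.82]
[453. 309.  99.] zF [ 0.55 -0.   -0.84] yF [-0.03  1.   -0.02] q [-0.36  0.81 -0.82  2.14  1.6   1.07 -0.89]
[455. 312.  70.] zF [ 0.55 -0.   -0.84] yF [-0.03  1.   -0.02] q [-0.38  0.87 -0.8   2.15  1.66  1.08 -0.95]
```

```bash
cat > t4.py <<'E'
from h import *
np.set_printoptions(precision=1,suppress=True)
for nm in ['top0','scene0']:
    im=load(nm);p=cloud(im).reshape(-1,3);d=p-O;f=np.stack([d@FX,d@FY,p[:,2]],-1)
    m=(f[:,0]>-110)&(f[:,0]<90)&(f[:,1]>-140)&(f[:,1]<-70)&(f[:,2]>55);t=f[m]
    print(nm,len(t),'x',np.percentile(t[:,0],[0,1,2,99]),'y',np.percentile(t[:,1],[1,3,50,97,99]))
    for x in range(-105,90,8):
        s=t[(t[:,0]>=x)&(t[:,0]<x+8)]
        if len(s)>3: print(x,len(s),'y',s[:,1].min(),s[:,1].max(),'z',s[:,2].min(),np.median(s[:,2]),s[:,2].max())
    # box/panel extents, fin
    m=(np.abs(f[:,0])<75)&(np.abs(f[:,1])<85)&(f[:,2]>20);t=f[m];print('box y',np.percentile(t[:,1],[.5,99.5]),'x',np.percentile(t[:,0],[.5,99.5]))
    n=np.array([-np.sin(np.radians(35)),0,np.cos(np.radians(35))])
    t=f[(f[:,0]>-60)&(f[:,0]<5)&(np.abs(f[:,1])<60)&(f[:,2]>30)&(f[:,2]<140)]
    h=t@n
    hist,ed=np.histogram(h,bins=np.arange(60,130,2));print([(int(a),int(b)) for a,b in zip(ed,hist) if b])
    k=h.max();u=np.array([np.cos(np.radians(35)),0,np.sin(np.radians(35))])
    s=t[h>np.percentile(h,99.9)-6];print('fin top',len(s),'y',s[:,1].min(),s[:,1].max(),'u',(s@u).min(),(s@u).max(),'x',s[:,0].min(),s[:,0].max(),'mean',s.mean(0))
E
python3 t4.py
```

```text
top0 1846 x [-77.9 -73.9 -72.   70.5] y [-126.8 -126.  -107.3  -71.4  -70.5]
-81 27 y -126.69998328535465 -93.3532264165827 z 66.5810510796998 70.47095503507501 89.0466033132873
-73 83 y -126.8225386844833 -93.26401742838017 z 65.9651628377822 70.19530282897995 94.57892918177424
-65 83 y -126.96883082821044 -93.49182604378464 z 67.62898257656225 72.0534559549196 93.85273087020254
-57 106 y -130.61610287562004 -90.20775314750439 z 69.29441029796014 75.29028232756278 114.56438891778838
-49 98 y -129.2986807669365 -70.476166460422 z 55.05581584147586 92.30284320741977 113.87451940127546
-41 97 y -126.94186870141503 -70.18293051451113 z 56.618208798522595 94.58613659550826 102.33311484973493
-33 85 y -126.78472430519041 -70.08449326094744 z 64.00047921601573 89.85848302675566 101.64168856219179
-25 96 y -126.96826981304936 -70.3082741863293 z 64.56635269681021 81.9590558264135 101.70230081476808
-17 98 y -126.36013758687666 -70.25863683876095 z 71.44974660840552 84.13530788743087 106.26457884852861
-9 98 y -126.96603698083993 -70.66936498770494 z 79.61143123891647 86.26628378013382 107.1
[... 3455 characters left out ...]
5.33434472817278 -70.11556340728681 z 55.027676479631594 103.88275322094407 123.27393147802826
71 75 y -123.52515463676251 -70.11033300503236 z 55.23018902951967 103.87235776143048 112.98736909635777
79 12 y -72.08997907464368 -70.1594011943934 z 61.206752621986475 88.15521780130393 105.18487310814416
box y [-79.5  81.4] x [-41.9  74.6]
[(64, 1), (66, 89), (68, 143), (70, 26), (72, 19), (74, 2), (78, 1), (80, 10), (82, 101), (84, 27), (86, 5), (88, 10), (90, 3), (92, 5), (94, 5), (96, 3), (98, 1), (100, 1), (102, 2), (104, 21), (106, 2)]
fin top 25 y -18.767340781577893 -8.70788642640359 u 31.458244571698053 55.449705924062876 x -33.61104257669561 -14.862381956015566 mean [-23.4 -13.6 111.7]
```

```bash
python3 -c "
from h import *
go([470,-100,450])"
```

```text
t 10.65 pos [ 378.2 -486.4  738.8] F [-169.1 -578.3  738.8] gap 1.004 f [ 0.3 -0.5  0.4]
tool axes in feeder (cols)
 [[-0.834 -0.031  0.551]
 [-0.04   0.999 -0.003]
 [-0.551 -0.025 -0.834]] tilt 33.5 q [ 1.2   0.38 -0.31  0.61 -0.27  1.72  2.25]
units [ 3.25 10.08  6.21] n>= 11.0
```

```bash
python3 -m pendant '[[0.3,0.84,0.52,0],[0.27,0.84,0.52,0],[0.27,0.84,0.52,0],[0.27,0.84,0.52,0],[0.27,0.84,0.52,0],[0.27,0.84,0.52,0],[0.27,0.84,0.52,0],[0.27,0.84,0.52,0],[0.27,0.84,0.52,0],[0.27,0.84,0.52,0],[0.27,0.84,0.52,0],[0.27,0.84,0.52,0]]'; python3 -c "
from h import *
go([440,290,300])"
```

```text
time: 12.15
tool_pos: [470.2, -98.2, 449.1]
eef_rot: [0.075, 0.955, -0.034, 0.286]
ft_force: [0.0, -0.7, 0.7]
finger_gap: 0.996
t 12.15 pos [470.2 -98.2 449.1] F [-153.2 -179.7  449.1] gap 0.996 f [ 0.  -0.7  0.7]
tool axes in feeder (cols)
 [[-0.834 -0.03   0.551]
 [-0.036  0.999 -0.001]
 [-0.55  -0.021 -0.835]] tilt 33.4 q [ 0.92 -0.05 -0.72  1.93 -0.05  0.66  1.63]
units [3.88 9.53 1.66] n>= 10.0
```

```bash
python3 -m pendant '[[0.32,0.8,0.14,0],[0.32,0.8,0.14,0],[0.32,0.8,0.14,0],[0.32,0.8,0.14,0],[0.32,0.8,0.14,0],[0.32,0.8,0.14,0],[0.32,0.8,0.14,0],[0.32,0.8,0.14,0],[0.32,0.8,0.14,0],[0.32,0.8,0.14,0],[0.32,0.77,0.14,0],[0.32,0.77,0.14,0]]'; python3 -c "
from h import *
go([440,290,300])
from simpath import *
import h
st,M=h.info();z=M[:,2];g=np.array([489,315.8,33])-3*z
q=path(st['joint_positions'],g-150*z,4);q=path(q,g,4);print('lift');q=path(q,g+np.array([0,0,120]),4)
z0=toW([-170,-109,160]);q=path(q,z0,10);q=path(q,toW([-170,-109,50]),4);q=path(q,toW([-98,-109,33])-3*z,4)
"
```

```text
time: 13.65
tool_pos: [441.7, 289.8, 301.1]
eef_rot: [0.076, 0.955, -0.033, 0.286]
ft_force: [1.2, 0.2, -0.2]
finger_gap: 1.0
t 13.65 pos [441.7 289.8 301.1] F [-255.5  195.6  301.1] gap 1.0 f [ 1.2  0.2 -0.2]
tool axes in feeder (cols)
 [[-0.834 -0.029  0.551]
 [-0.035  0.999 -0.   ]
 [-0.55  -0.02  -0.835]] tilt 33.4 q [-0.13  0.45 -1.06  2.    1.14  1.11 -0.36]
units [ 0.05 -0.   -0.  ] n>= 1.0
t 13.65 pos [441.7 289.8 301.1] F [-255.5  195.6  301.1] gap 1.0 f [ 1.2  0.2 -0.2]
tool axes in feeder (cols)
 [[-0.834 -0.029  0.551]
 [-0.035  0.999 -0.   ]
 [-0.55  -0.02  -0.835]] tilt 33.4 q [-0.13  0.45 -1.06  2.    1.14  1.11 -0.36]
[414. 322. 195.] zF [ 0.55 -0.   -0.84] yF [-0.03  1.   -0.02] q [-0.33  0.63 -0.96  2.11  1.35  1.12 -0.72]
[406. 332. 161.] zF [ 0.55 -0.   -0.84] yF [-0.03  1.   -0.02] q [-0.39  0.7  -0.93  2.13  1.41  1.13 -0.82]
[467. 320.  67.] zF [ 0.55 -0.   -0.84] yF [-0.03  1.   -0.02] q [-0.36  0.89 -0.82  2.11  1.67  1.1  -0.92]
[487. 316.  36.] zF [ 0.55 -0.   -0.84] yF [-0.03  1.   -0.02] q [-0.34  0.96 -0.79  2.09  1.74  1.09 -0.93]
lift
[487. 316. 126.] 
[... 372 characters left out ...]
 q [ 0.15  0.59 -0.9   2.36  1.74  0.84 -0.71]
[475.   9. 162.] zF [ 0.55 -0.   -0.84] yF [-0.03  1.   -0.02] q [ 0.65  0.78 -1.34  2.42  1.77  1.07 -0.48]
[476. -25. 164.] zF [ 0.55 -0.   -0.84] yF [-0.03  1.   -0.02] q [ 0.76  0.78 -1.34  2.42  1.8   1.01 -0.4 ]
[496. -25.  84.] zF [ 0.53 -0.   -0.85] yF [-0.02  1.   -0.02] q [ 0.69  1.08 -1.34  2.42  1.96  1.27 -0.44]
[499. -25.  53.] zF [ 0.53 -0.01 -0.85] yF [-0.02  1.   -0.02] q [ 0.68  1.19 -1.34  2.42  2.02  1.36 -0.44]
[527. -36.  40.] zF [ 0.53 -0.01 -0.85] yF [-0.02  1.   -0.02] q [ 0.7   1.22 -1.31  2.35  2.05  1.32 -0.36]
[536. -39.  36.] zF [ 0.53 -0.01 -0.85] yF [-0.02  1.   -0.02] q [ 0.71  1.23 -1.3   2.32  2.06  1.31 -0.33]
```

```bash
python3 -c "
from h import *
s,M=info();z=M[:,2];g=np.array([491,315.8,31])-3*z
go(g-140*z)"; 
```

```text
t 13.65 pos [441.7 289.8 301.1] F [-255.5  195.6  301.1] gap 1.0 f [ 1.2  0.2 -0.2]
tool axes in feeder (cols)
 [[-0.834 -0.029  0.551]
 [-0.035  0.999 -0.   ]
 [-0.55  -0.02  -0.835]] tilt 33.4 q [-0.13  0.45 -1.06  2.    1.14  1.11 -0.36]
t 13.65 pos [441.7 289.8 301.1] F [-255.5  195.6  301.1] gap 1.0 f [ 1.2  0.2 -0.2]
tool axes in feeder (cols)
 [[-0.834 -0.029  0.551]
 [-0.035  0.999 -0.   ]
 [-0.55  -0.02  -0.835]] tilt 33.4 q [-0.13  0.45 -1.06  2.    1.14  1.11 -0.36]
units [2.78 0.98 2.66] n>= 3.0
```

```bash
python3 -m pendant '[[0.7,0.25,0.66,0],[0.7,0.25,0.66,0],[0.7,0.25,0.67,0],[0.68,0.23,0.67,0],[0,0,0,0]]'; python3 - <<'E'
from h import *
import cv2
from cell import arm
s,M=info();z=M[:,2];g=np.array([491,315.8,31])-3*z
go(g)
im=arm.get_image('wrist');cv2.imwrite('pics/w1.png',im['pixels'])
E
```

```text
time: 14.28
tool_pos: [412.8, 329.9, 148.6]
eef_rot: [0.074, 0.955, -0.034, 0.284]
ft_force: [0.4, -0.3, -0.3]
finger_gap: 1.003
t 14.28 pos [412.8 329.9 148.6] F [-291.6  229.5  148.6] gap 1.003 f [ 0.4 -0.3 -0.3]
tool axes in feeder (cols)
 [[-0.836 -0.031  0.547]
 [-0.039  0.999 -0.003]
 [-0.547 -0.024 -0.837]] tilt 33.2 q [-0.41  0.72 -0.9   2.14  1.44  1.12 -0.85]
t 14.28 pos [412.8 329.9 148.6] F [-291.6  229.5  148.6] gap 1.003 f [ 0.4 -0.3 -0.3]
tool axes in feeder (cols)
 [[-0.836 -0.031  0.547]
 [-0.039  0.999 -0.003]
 [-0.547 -0.024 -0.837]] tilt 33.2 q [-0.41  0.72 -0.9   2.14  1.44  1.12 -0.85]
units [-0.06  0.04  3.47] n>= 4.0
```

View pics/w1.png

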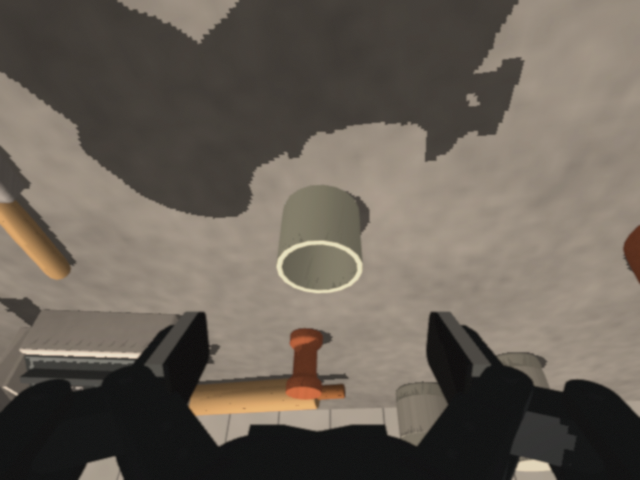

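The wrist view shows the cup at about (320,240), centred between the fingers (inner edges at columns 207 and 428). I'll go in along the tool axis.

```bash
python3 -m pendant '[[0,0,0.9,0],[0,0.03,0.9,0],[-0.05,0,0.9,0],[0,0,0.77,0],[0,0,0,0]]'; python3 -c "
from h import *
info()"; python3 -m pendant '[[0,0,0,0],[0,0,0,0],[0,0,0,0],[0,0,0,0],[0,0,0,0],[0,0,0,0]]' 0.6 25;  python3 - <<'E'
from h import *
import cv2
from cell import arm
s,M=info()
im=arm.get_image('wrist');cv2.imwrite('pics/w2.png',im['pixels'])
E
```

```text
time: 14.95
tool_pos: [492.5, 314.5, 36.0]
eef_rot: [0.078, 0.955, -0.034, 0.286]
ft_force: [-0.2, 0.7, 0.5]
finger_gap: 1.003
t 14.95 pos [492.5 314.5  36. ] F [-210.4  229.6   36. ] gap 1.003 f [-0.2  0.7  0.5]
tool axes in feeder (cols)
 [[-0.834 -0.024  0.551]
 [-0.032  0.999 -0.004]
 [-0.551 -0.021 -0.834]] tilt 33.4 q [-0.35  0.95 -0.77  2.09  1.74  1.08 -0.94]
time: 15.7
tool_pos: [490.3, 317.6, 37.9]
eef_rot: [0.075, 0.955, -0.032, 0.287]
ft_force: [-2.6, -1.3, 7.0]
finger_gap: 0.685
t 15.7 pos [490.3 317.6  37.9] F [-213.2  232.2   37.9] gap 0.685 f [-2.6 -1.3  7. ]
tool axes in feeder (cols)
 [[-0.833 -0.031  0.552]
 [-0.036  0.999  0.002]
 [-0.552 -0.018 -0.834]] tilt 33.5 q [-0.36  0.95 -0.77  2.09  1.74  1.08 -0.94]
```

View pics/w2.png

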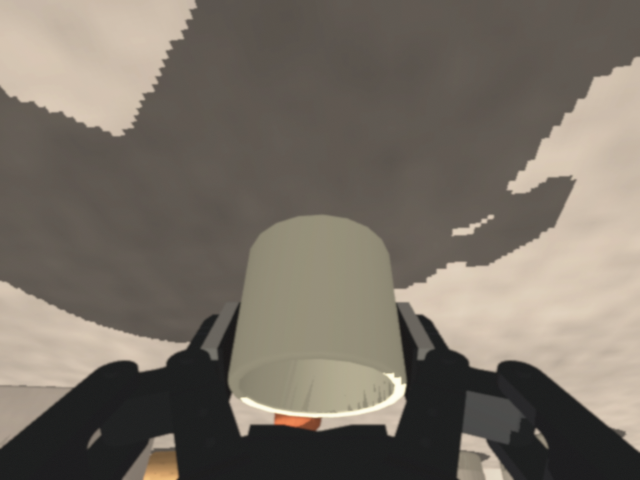

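The cup is held between the pads, at (318,320) in the wrist view. Now I'll lift it.

```bash
python3 -m pendant '[[-0.28,0,-0.42,0],[-0.46,0,-0.7,0],[-0.46,0,-0.7,0],[-0.46,0,-0.7,0]]'; python3 -c "
from h import *
go(toW([-140,-107,155]))
from simpath import *
st,M=info();z=M[:,2]
q=path(st['joint_positions'],toW([-140,-107,155]),10);q=path(q,toW([-140,-107,45]),4);q=path(q,toW([-98,-109,38]),4)
"
```

```text
time: 16.25
tool_pos: [490.0, 319.2, 157.7]
eef_rot: [0.074, 0.955, -0.033, 0.285]
ft_force: [0.2, 0.2, -0.6]
finger_gap: 0.683
t 16.25 pos [490.  319.2 157.7] F [-213.8  233.8  157.7] gap 0.683 f [ 0.2  0.2 -0.6]
tool axes in feeder (cols)
 [[-0.835 -0.032  0.549]
 [-0.037  0.999  0.001]
 [-0.549 -0.02  -0.836]] tilt 33.3 q [-0.3   0.73 -0.86  2.03  1.46  1.05 -0.66]
units [-1.19 -8.57  1.06] n>= 9.0
t 16.25 pos [490.  319.2 157.7] F [-213.8  233.8  157.7] gap 0.683 f [ 0.2  0.2 -0.6]
tool axes in feeder (cols)
 [[-0.835 -0.032  0.549]
 [-0.037  0.999  0.001]
 [-0.549 -0.02  -0.836]] tilt 33.3 q [-0.3   0.73 -0.86  2.03  1.46  1.05 -0.66]
[489. 215. 155.] zF [ 0.55  0.   -0.84] yF [-0.03  1.   -0.02] q [-0.1   0.65 -0.86  2.2   1.58  0.93 -0.69]
[493. 110. 155.] zF [ 0.55  0.   -0.84] yF [-0.03  1.   -0.02] q [ 0.14  0.6  -0.84  2.33  1.75  0.8  -0.68]
[496.   6. 155.] zF [ 0.55  0.   -0.84] yF [-0.03  1.   -0.02] q [ 0.41  0.56 -0.81  2.38  1.94  0.66 -0.62]
[497. -29. 155.] zF [ 0.55  0.   -0.84] yF [-0.03  1.   -0.02] q [ 0.5   0.56 -0.8   2.38  2.    0.61 -0.59]
[503. -29.  73.] zF [ 0.55  0.   -0.84] yF [-0.03  1.   -0.02] q [ 0.7   1.13 -1.34  2.42  2.01  1.31 -0.43]
[505. -29.  46.] zF [ 0.54  0.   -0.84] yF [-0.03  1.   -0.02] q [ 0.69  1.23 -1.34  2.42  2.07  1.39 -0.43]
[530. -37.  40.] zF [ 0.54  0.   -0.84] yF [-0.03  1.   -0.02] q [ 0.71  1.25 -1.32  2.36  2.08  1.35 -0.36]
[538. -39.  38.] zF [ 0.54  0.   -0.84] yF [-0.03  1.   -0.02] q [ 0.72  1.25 -1.32  2.33  2.09  1.33 -0.33]
```

```bash
python3 -m pendant '[[-0.13,-0.86,0.12,0],[-0.13,-0.86,0.12,0],[-0.13,-0.86,0.12,0],[-0.13,-0.86,0.12,0],[-0.13,-0.86,0.12,0],[-0.13,-0.86,0.12,0],[-0.13,-0.86,0.12,0],[-0.13,-0.86,0.12,0],[-0.13,-0.86,0.12,0],[-0.13,-0.86,0.12,0]]'; python3 -c "
from h import *
go(toW([-135,-109,60]))
"
```

```text
time: 17.5
tool_pos: [503.5, -32.5, 152.1]
eef_rot: [0.074, 0.955, -0.033, 0.285]
ft_force: [0.3, -0.4, -1.3]
finger_gap: 0.682
t 17.5 pos [503.5 -32.5 152.1] F [-133.1 -108.8  152.1] gap 0.682 f [ 0.3 -0.4 -1.3]
tool axes in feeder (cols)
 [[-0.835 -0.032  0.55 ]
 [-0.037  0.999  0.001]
 [-0.55  -0.02  -0.835]] tilt 33.4 q [ 0.5   0.58 -0.79  2.38  2.03  0.62 -0.61]
units [1.31 0.04 1.9 ] n>= 2.0
```

```bash
python3 -m pendant '[[0.22,0.01,0.32,0],[0.22,0.01,0.32,0],[0.22,0.01,0.32,0],[0.22,0.01,0.32,0],[0.22,0.01,0.32,0],[0.22,0,0.32,0]]'; python3 - <<'E'
from h import *
go(toW([-99,-109,40]))
from cell import arm
for n in ['scene','wrist']:
    im=arm.get_image(n);a=im['pixels']
    if n=='scene': a=cv2.resize(a[140:340,200:467],None,fx=3,fy=3,interpolation=cv2.INTER_CUBIC)
    cv2.imwrite(f'pics/{n}3.png',a)
E
```

```text
time: 18.25
tool_pos: [508.5, -31.5, 59.5]
eef_rot: [0.075, 0.956, -0.033, 0.283]
ft_force: [-0.1, 0.2, -0.9]
finger_gap: 0.681
t 18.25 pos [508.5 -31.5  59.5] F [-128.4 -106.9   59.5] gap 0.681 f [-0.1  0.2 -0.9]
tool axes in feeder (cols)
 [[-0.837 -0.03   0.546]
 [-0.036  0.999 -0.001]
 [-0.546 -0.02  -0.838]] tilt 33.1 q [ 0.61  1.02 -1.11  2.42  2.11  1.13 -0.58]
units [-0.35 -0.06  0.81] n>= 1.0
```

View pics/scene3.png

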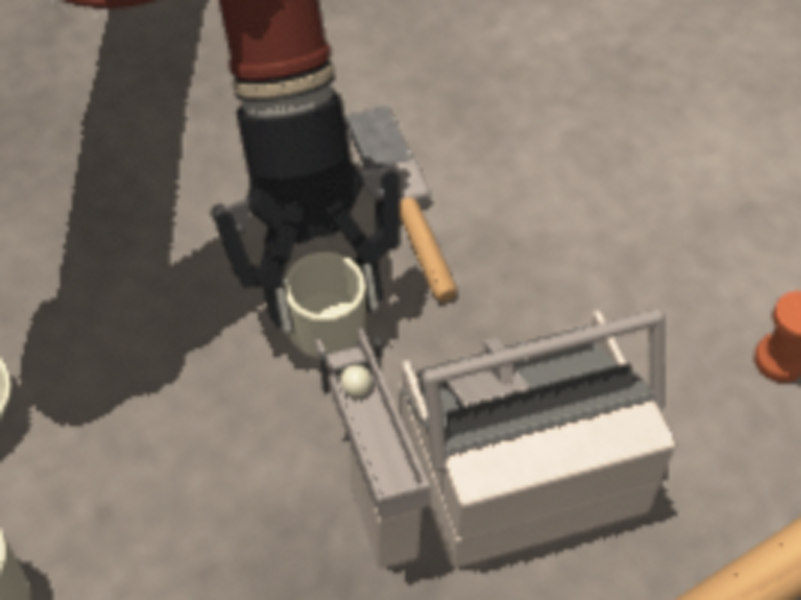

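View pics/wrist3.png

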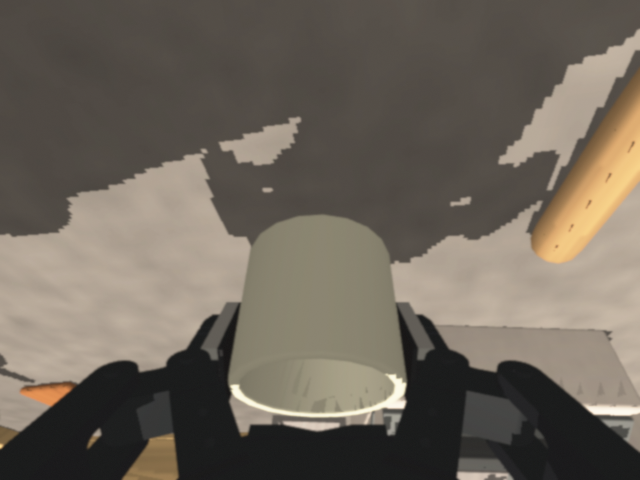

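The scene view shows the cup upright in the fingers, in front of the lip (rim at about (325,285), lip at (345,355) in the crop). It is still above lip height, so I'll lower it before sliding in.

```bash
python3 -m pendant '[[0.14,0,0.21,0],[0.14,0,0.21,0]]'; python3 - <<'E'
from h import *
go(toW([-99,-109,39]))
E
```

```text
time: 18.6
tool_pos: [510.2, -31.9, 40.4]
eef_rot: [0.075, 0.956, -0.033, 0.283]
ft_force: [0.5, -0.5, -0.8]
finger_gap: 0.681
t 18.6 pos [510.2 -31.9  40.4] F [-126.7 -106.9   40.4] gap 0.681 f [ 0.5 -0.5 -0.8]
tool axes in feeder (cols)
 [[-0.837 -0.03   0.546]
 [-0.037  0.999 -0.001]
 [-0.546 -0.021 -0.838]] tilt 33.1 q [ 0.62  1.1  -1.14  2.42  2.14  1.21 -0.56]
units [-0.56 -0.07  0.41] n>= 1.0
```

```bash
python3 -m pendant '[[-0.19,-0.02,0.14,0],[-0.19,-0.02,0.14,0],[-0.18,-0.02,0.14,0],[0,0,0,0]]'; python3 - <<'E'
from h import *
go(toW([-99,-109,38.3]))
from cell import arm
im=arm.get_image('scene');a=im['pixels']
a=cv2.resize(a[180:330,250:450],None,fx=4,fy=4,interpolation=cv2.INTER_CUBIC)
cv2.imwrite('pics/s4.png',a)
E
```

```text
time: 19.1
tool_pos: [538.1, -39.7, 38.1]
eef_rot: [0.076, 0.956, -0.034, 0.283]
ft_force: [0.1, -0.2, -1.6]
finger_gap: 0.689
t 19.1 pos [538.1 -39.7  38.1] F [ -97.8 -109.3   38.1] gap 0.689 f [ 0.1 -0.2 -1.6]
tool axes in feeder (cols)
 [[-0.837 -0.027  0.546]
 [-0.034  0.999 -0.003]
 [-0.546 -0.021 -0.838]] tilt 33.1 q [ 0.64  1.11 -1.13  2.35  2.13  1.15 -0.48]
units [ 0.02  0.01 -0.02] n>= 1.0
```

View pics/s4.png

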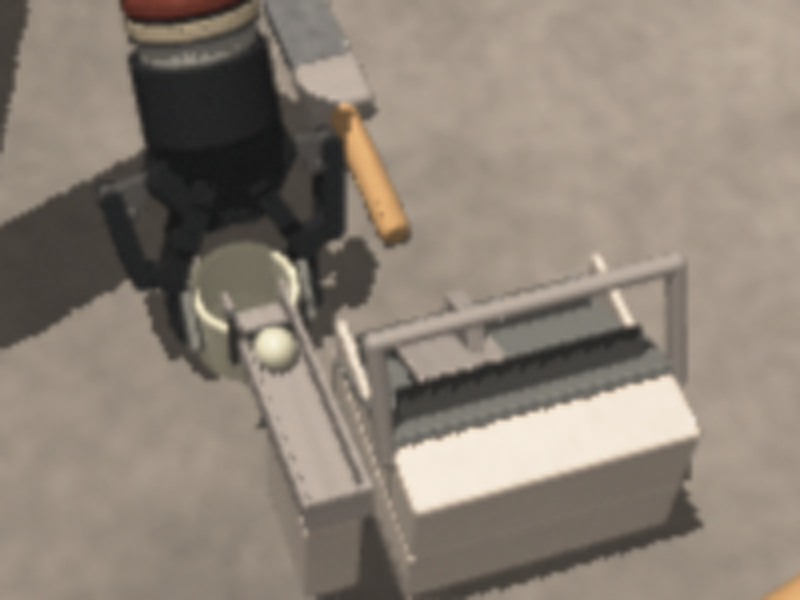

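The rim, at about (245,285) in the crop, is under the lip with the fingers on either side. The wrist force equals the cup's weight, so it isn't on the table yet. I'll lower a little more.

```bash
python3 -m pendant '[[0.014,0,0.021,0],[0,0,0,0]]';python3 -m pendant '[[0.014,0,0.021,0],[0,0,0,0]]'
```

```text
time: 19.4
tool_pos: [537.5, -39.4, 38.0]
eef_rot: [0.075, 0.955, -0.034, 0.284]
ft_force: [-1.2, -2.0, 7.6]
finger_gap: 0.682
time: 19.65
tool_pos: [537.5, -39.4, 37.9]
eef_rot: [0.075, 0.955, -0.034, 0.285]
ft_force: [-4.6, -2.6, 12.3]
finger_gap: 0.683
```

```bash
python3 -m pendant '[[0,0,0,0],[0,0,0,0],[0,0,0,0],[0,0,0,0],[0,0,0,0]]' -1; python3 - <<'E'
from h import *
s,M=info()
from cell import arm
im=arm.get_image('scene');a=im['pixels']
a=cv2.resize(a[180:330,250:450],None,fx=4,fy=4,interpolation=cv2.INTER_CUBIC)
cv2.imwrite('pics/s5.png',a)
E
```

```text
time: 20.27
tool_pos: [536.9, -39.1, 35.3]
eef_rot: [0.075, 0.956, -0.033, 0.282]
ft_force: [-0.5, 0.9, 0.2]
finger_gap: 0.998
t 20.27 pos [536.9 -39.1  35.3] F [ -99.1 -108.9   35.3] gap 0.998 f [-0.5  0.9  0.2]
tool axes in feeder (cols)
 [[-0.838 -0.029  0.544]
 [-0.036  0.999 -0.001]
 [-0.544 -0.021 -0.839]] tilt 33.0 q [ 0.64  1.11 -1.12  2.35  2.14  1.16 -0.49]
```

View pics/s5.png

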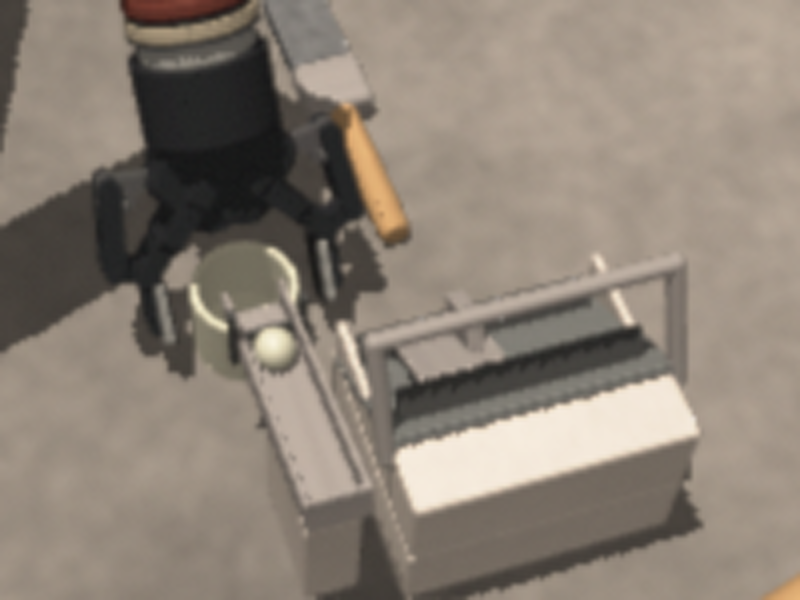

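```bash
python3 -m pendant '[[0,0,-0.5,0],[0,0,-0.6,0],[0,0,-0.6,0],[0,0,-0.5,0]]'; python3 - <<'E'
from h import *
s,M=info()
go(toW([-110,-60,260]))
from cell import arm
for n in ['scene','top']:
    im=arm.get_image(n);np.savez(n+'6.npz',**im)
    cl=cloud(im).reshape(-1,3);f=np.array([cl@FX-O@FX,cl@FY-O@FY,cl[:,2]]).T
    k=(abs(f[:,0]+98)<45)&(abs(f[:,1]+109)<45)&(f[:,2]>48)&(f[:,2]<62)
    if k.sum()>5:print(n,k.sum(),f[k].min(0),f[k].max(0),cv2.minEnclosingCircle(f[k][:,:2].astype(np.float32)))
cv2.imwrite('pics/t6.png',cv2.resize(im['pixels'][180:330,250:450],None,fx=4,fy=4))
E
```

```text
time: 20.82
tool_pos: [496.1, -29.8, 111.8]
eef_rot: [0.075, 0.956, -0.034, 0.28]
ft_force: [-11.2, 11.3, 34.6]
finger_gap: 1.004
t 20.82 pos [496.1 -29.8 111.8] F [-140.9 -107.6  111.8] gap 1.004 f [-11.2  11.3  34.6]
tool axes in feeder (cols)
 [[-0.84  -0.03   0.542]
 [-0.037  0.999 -0.003]
 [-0.541 -0.023 -0.841]] tilt 32.8 q [ 0.71  0.99 -1.34  2.42  1.91  1.2  -0.43]
t 20.82 pos [496.1 -29.8 111.8] F [-140.9 -107.6  111.8] gap 1.004 f [-11.2  11.3  34.6]
tool axes in feeder (cols)
 [[-0.84  -0.03   0.542]
 [-0.037  0.999 -0.003]
 [-0.541 -0.023 -0.841]] tilt 32.8 q [ 0.71  0.99 -1.34  2.42  1.91  1.2  -0.43]
units [-2.7   1.08 -2.7 ] n>= 3.0
scene 145 [-127.63555686 -137.27205475   48.03067777] [-74.78826852 -78.13459508  58.25004142] ((-98.74671936035156, -107.92718505859375), 30.71344757080078)
top 173 [-128.52677592 -139.11671049   48.64590057] [-74.49375639 -79.94969297  60.49189678] ((-98.98130798339844, -109.43669891357422), 29.68086814880371)
```

View pics/t6.png

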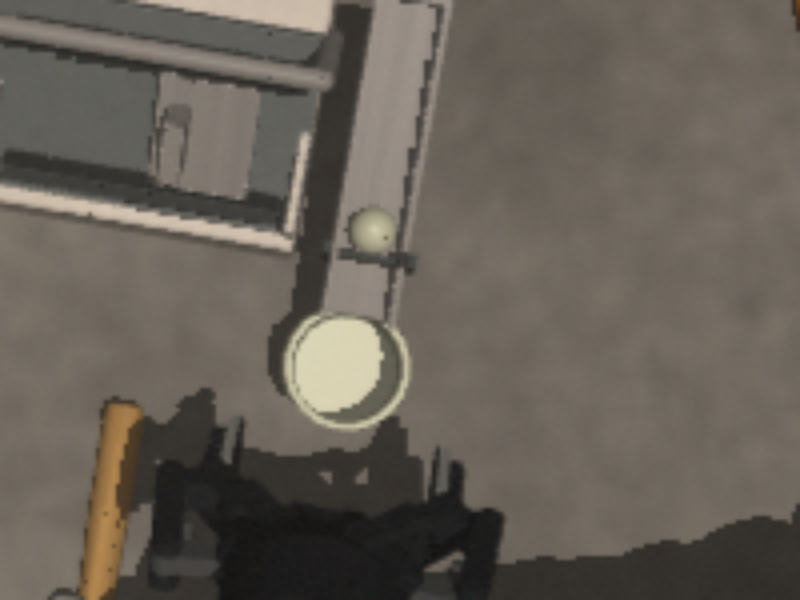

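The top view shows the cup standing upright below the lip, at about (347,370) in the crop. Depth puts it within 1-2 mm of the spot. Next is the catch: rise, shut the fingers, and come in to the right of the fin.

```bash
python3 -m pendant '[[-0.4,0,-0.4,0],[-0.7,0.2,-0.7,0],[-0.7,0.4,-0.7,0],[-0.7,0.4,-0.7,0],[0,0,0,0],[0,0,0,0]]' 1 30; python3 - <<'E'
from h import *
go(toW([-68,-44,188]))
go(toW([-24.4,-44,121]))
E
```

```text
time: 21.68
tool_pos: [532.2, 7.4, 247.4]
eef_rot: [0.075, 0.957, -0.034, 0.279]
ft_force: [-0.2, 0.6, 0.2]
finger_gap: 0.001
t 21.68 pos [532.2   7.4 247.4] F [-112.6  -64.2  247.4] gap 0.001 f [-0.2  0.6  0.2]
tool axes in feeder (cols)
 [[-0.841 -0.029  0.54 ]
 [-0.037  0.999 -0.003]
 [-0.539 -0.023 -0.842]] tilt 32.7 q [ 0.73  0.6  -1.32  2.18  1.47  0.88 -0.08]
units [-0.16  0.5   1.85] n>= 2.0
t 21.68 pos [532.2   7.4 247.4] F [-112.6  -64.2  247.4] gap 0.001 f [-0.2  0.6  0.2]
tool axes in feeder (cols)
 [[-0.841 -0.029  0.54 ]
 [-0.037  0.999 -0.003]
 [-0.539 -0.023 -0.842]] tilt 32.7 q [ 0.73  0.6  -1.32  2.18  1.47  0.88 -0.08]
units [-0.17  0.51  3.85] n>= 4.0
```

```bash
python3 -m pendant '[[-0.06,0.17,0.6,0],[-0.05,0.17,0.6,0],[-0.05,0.17,0.65,0],[0,0,0,0]]'; python3 - <<'E'
from h import *
go(toW([-24.4,-44,121]))
from cell import arm
im=arm.get_image('wrist');cv2.imwrite('pics/w7.png',im['pixels']);np.savez('w7.npz',**im)
cl=cloud(im).reshape(-1,3);f=np.array([cl@FX-O@FX,cl@FY-O@FY,cl[:,2]]).T
n=np.array([-np.sin(np.radians(35)),0,np.cos(np.radians(35))]);u=np.array([n[2],0,-n[0]])
f=f[(abs(f[:,1])<78)&(f[:,0]>-70)&(f[:,0]<10)&(f[:,2]>10)&(f[:,2]<125)]
h=f@n;U=f@u
hist,ed=np.histogram(h,bins=np.arange(60,116,2));print([(int(a),int(b)) for a,b in zip(ed,hist) if b])
k=h>h[h<112].max()-4
for a,b in ((79,90),(98,112),(62,72)):
    k=(h>a)&(h<b);print(a,k.sum(),'y',np.percentile(f[k,1],[1,50,99]).round(1),'u',np.percentile(U[k],[1,50,99]).round(1),np.median(h[k]))
E
```

```text
time: 22.18
tool_pos: [579.6, 18.7, 185.4]
eef_rot: [0.076, 0.957, -0.033, 0.277]
ft_force: [0.1, 0.0, -0.6]
finger_gap: -0.002
t 22.18 pos [579.6  18.7 185.4] F [-68.2 -44.  185.4] gap -0.002 f [ 0.1  0.  -0.6]
tool axes in feeder (cols)
 [[-0.844 -0.029  0.535]
 [-0.036  0.999 -0.003]
 [-0.535 -0.022 -0.845]] tilt 32.4 q [ 0.58  0.76 -1.19  2.13  1.64  0.93 -0.19]
units [-0.06  0.    1.95] n>= 2.0
[(60, 484), (62, 479), (64, 1022), (66, 3072), (68, 12382), (70, 751), (72, 251), (74, 264), (76, 230), (78, 256), (80, 262), (82, 3347), (84, 4002), (86, 253), (88, 154), (90, 152), (92, 141), (94, 101), (96, 41), (98, 29), (100, 28), (102, 38), (104, 570), (106, 250)]
79 8138 y [-72.3 -25.1  72.6] u [ 4.8 24.9 69.7] 84.09142878421453
98 915 y [-19.5 -15.   -9.6] u [33.1 47.  62.6] 105.59902841161674
62 17706 y [-71.2  13.5  71.3] u [-17.1   8.2  59.5] 68.63753013978257
```

View pics/w7.png

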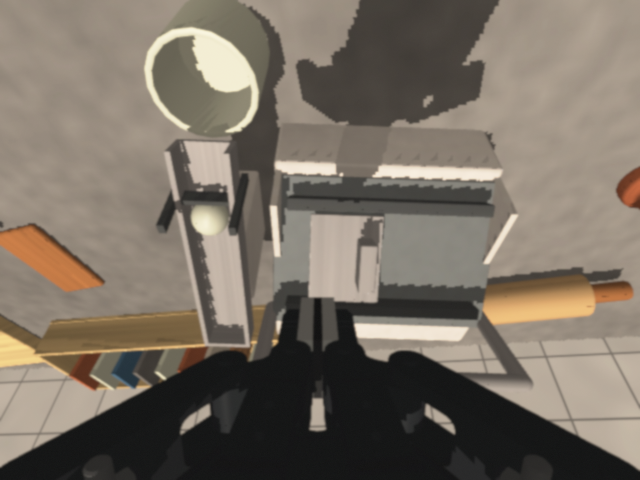

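The wrist view shows the catch plate at about (345,255), its fin at (369,255), and the shut fingers above it at (318,330), left of the fin in the picture (feeder -y). I'll go down beside the fin and then push towards +y.

```bash
python3 -m pendant '[[-0.02,0,0.6,0],[-0.02,0,0.6,0],[-0.02,0,0.4,0],[0,0,0.25,0],[0,0,0,0]]'; python3 - <<'E'
from h import *
go(toW([-24.4,26,121]))
E
```

```text
time: 22.85
tool_pos: [621.7, 10.8, 127.7]
eef_rot: [0.076, 0.957, -0.033, 0.279]
ft_force: [-0.7, 0.6, 0.1]
finger_gap: -0.002
t 22.85 pos [621.7  10.8 127.7] F [-25.4 -43.6 127.7] gap -0.002 f [-0.7  0.6  0.1]
tool axes in feeder (cols)
 [[-0.841 -0.029  0.54 ]
 [-0.036  0.999 -0.003]
 [-0.54  -0.021 -0.842]] tilt 32.7 q [ 0.53  0.9  -1.11  2.08  1.79  0.95 -0.23]
units [0.01 1.74 0.15] n>= 2.0
```

```bash
python3 -m pendant '[[0,0,0.1,0],[0,0.25,0,0],[0,0.25,0,0],[0,0.25,0,0],[0,0.2,0,0],[0,0.2,0,0],[0,0.2,0,0]]';python3 - <<'E'
from h import *
go(toW([-24.4,26,121]))
E
```

```text
time: 23.72
tool_pos: [633.1, 64.3, 123.6]
eef_rot: [0.076, 0.956, -0.033, 0.28]
ft_force: [0.7, -2.5, 1.3]
finger_gap: 0.005
t 23.73 pos [633.1  64.3 123.6] F [-24.5  11.  123.6] gap 0.005 f [ 0.7 -2.5  1.3]
tool axes in feeder (cols)
 [[-0.841 -0.029  0.541]
 [-0.036  0.999 -0.003]
 [-0.54  -0.022 -0.841]] tilt 32.7 q [ 0.42  0.92 -1.1   2.03  1.77  1.01 -0.28]
units [0.02 0.38 0.05] n>= 1.0
```

```bash
python3 -m pendant '[[0,0.15,0,0],[0,0.15,0,0],[0,0,0,0]]';python3 -m pendant '[[0,0.08,0,0],[0,0,0,0]]';python3 -m pendant '[[0,0.06,0,0],[0,0,0,0]]'
```

```text
time: 24.1
tool_pos: [634.5, 76.7, 123.0]
eef_rot: [0.075, 0.957, -0.033, 0.279]
ft_force: [0.1, -0.1, -0.7]
finger_gap: -0.002
time: 24.35
tool_pos: [634.7, 77.2, 122.7]
eef_rot: [0.076, 0.957, -0.035, 0.279]
ft_force: [-3.0, -3.4, 2.9]
finger_gap: 0.003
time: 24.6
tool_pos: [634.8, 77.5, 122.5]
eef_rot: [0.077, 0.956, -0.037, 0.279]
ft_force: [-5.2, -7.3, 5.8]
finger_gap: 0.001
```

The force is climbing and the tool has stopped, so this is the end stop. I'll back off, lift along the tool and look.

```bash
python3 -m pendant '[[0,-0.2,0,0],[0,-0.2,-0.4,0],[0,-0.2,-0.5,0],[0,-0.4,-0.6,0],[0,-0.4,-0.3,0]]'; python3 - <<'E'
from h import *
info()
from cell import arm
n=np.array([-np.sin(np.radians(35)),0,np.cos(np.radians(35))]);u=np.array([n[2],0,-n[0]])
for nm in ['wrist','top']:
    im=arm.get_image(nm);cv2.imwrite(f'pics/{nm}8.png',im['pixels'] if nm=='wrist' else cv2.resize(im['pixels'][150:270,230:390],None,fx=5,fy=5));np.savez(nm+'8.npz',**im)
    cl=cloud(im).reshape(-1,3);f=np.array([cl@FX-O@FX,cl@FY-O@FY,cl[:,2]]).T
    f=f[(abs(f[:,1])<68)&(f[:,0]>-45)&(f[:,0]<5)&(f[:,2]>10)&(f[:,2]<125)]
    h=f@n;U=f@u
    for a,b,y0,y1 in ((73,81,-70,0),(81,90,5,70),(98,112,20,70)):
        k=(h>a)&(h<b)&(f[:,1]>y0)&(f[:,1]<y1)
        if k.sum():print(nm,a,k.sum(),'y',np.percentile(f[k,1],[2,50,98]).round(1),'u',np.percentile(U[k],[2,50,98]).round(1),np.median(h[k]).round(1))
E
```

```text
time: 25.22
tool_pos: [587.6, 35.0, 187.0]
eef_rot: [0.074, 0.956, -0.032, 0.281]
ft_force: [0.3, -0.3, 0.6]
finger_gap: -0.003
t 25.23 pos [587.6  35.  187. ] F [-63.5 -26.4 187. ] gap -0.003 f [ 0.3 -0.3  0.6]
tool axes in feeder (cols)
 [[-0.84  -0.033  0.542]
 [-0.038  0.999  0.001]
 [-0.542 -0.019 -0.84 ]] tilt 32.8 q [ 0.54  0.77 -1.19  2.11  1.64  0.95 -0.2 ]
wrist 73 1319 y [-50.9 -29.8 -13.9] u [ 9.2 46.4 59.2] 78.7
wrist 81 5395 y [ 7.4 27.1 59.9] u [ 9.4 30.9 63.3] 84.0
wrist 98 1027 y [37.1 41.  46.7] u [33.1 46.9 61.8] 105.6
top 73 219 y [-62.3 -30.9  -5. ] u [15.  42.6 59. ] 77.8
top 81 547 y [ 7.2 26.5 60. ] u [ 9.6 34.6 63.6] 83.6
top 98 99 y [36.7 41.3 46.6] u [33.4 49.7 63.6] 105.0
```

View pics/wrist8.png

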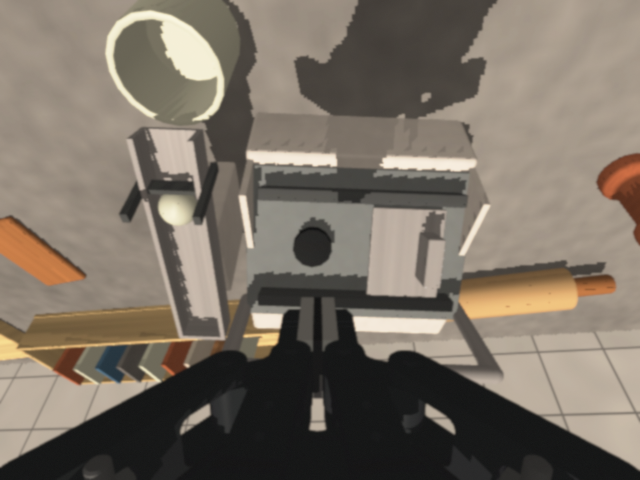

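View pics/top8.png

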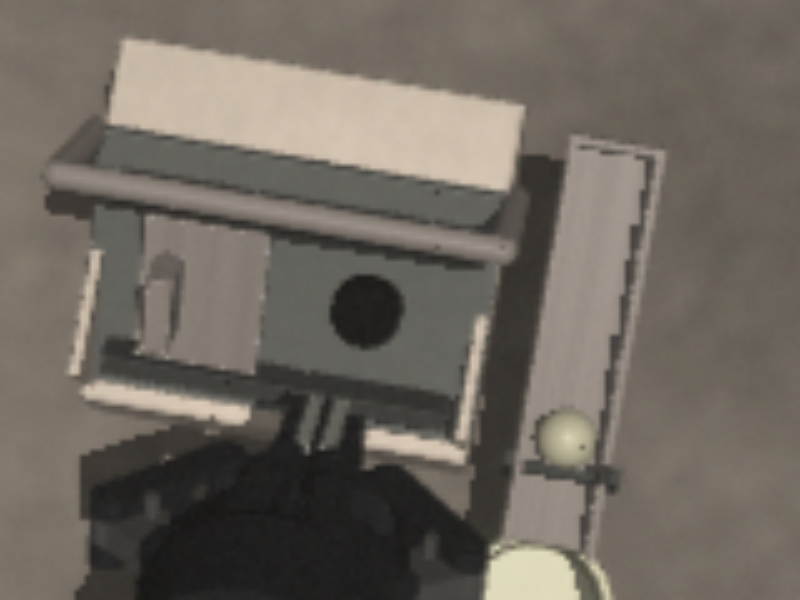

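The catch is open: the fin moved from y = -14.7 to +41.3, about 56 mm. The black button is visible at (312,246) in the wrist view. Next I'll locate its centre.

```bash
python3 - <<'E'
from h import *
n=np.array([-np.sin(np.radians(35)),0,np.cos(np.radians(35))]);u=np.array([n[2],0,-n[0]])
for nm,(u0,u1,v0,v1) in dict(wrist8=(285,340,220,275),top8=(290,315,200,222)).items():
    im=load(nm);g=im['pixels'].max(2)[v0:v1,u0:u1];cl=cloud(im)[v0:v1,u0:u1]
    m=g<45;cc=cv2.connectedComponentsWithStats(m.astype(np.uint8));i=1+cc[2][1:,4].argmax();k=cc[1]==i
    p=cl[k];f=np.array([p@FX-O@FX,p@FY-O@FY,p[:,2]]).T;h=f@n
    f=f[h>76];c=(f.min(0)+f.max(0))/2;print(nm,len(f),c,f.min(0),f.max(0),np.median(h))
    ct=cc[3][i]+[u0,v0];print(ct)
E
python3 - <<'E'
from h import *
# button target tip: 
n=np.array([-np.sin(np.radians(35)),0,np.cos(np.radians(35))]);u=np.array([n[2],0,-n[0]])
b=47*u+78.5*n;b[1]=-30;print('btn F',b)
s,M=info();MF=np.stack([FX,FY,[0,0,1]])@M;z=MF[:,2]
print('pre tcp F',b-(22+12)*z)
go(toW(b-34*z))
E
```

```text
wrist8 1006 [ -6.27373381 -29.61856411  91.26436668] [-16.14554298 -40.96063614  83.42107423] [  3.59807535 -18.27649209  99.10765913] nan
[312.46073794 245.22989593]
top8 120 [ -4.93292645 -29.7065275   92.70473667] [-15.02711546 -41.66553133  83.83914599] [  5.16126257 -17.74752366 101.57032735] 77.65076826849865
[302.64935065 211.58441558]
btn F [ -6.52560417 -30.          91.26152799]
t 25.32 pos [587.8  33.  186.6] F [-63.  -28.4 186.6] gap -0.002 f [ 1.   0.1 -0.1]
tool axes in feeder (cols)
 [[-0.84  -0.029  0.542]
 [-0.036  0.999 -0.002]
 [-0.542 -0.021 -0.84 ]] tilt 32.9 q [ 0.55  0.77 -1.19  2.11  1.64  0.95 -0.2 ]
pre tcp F [-24.97053926 -29.92051929 119.82335658]
t 25.32 pos [587.8  33.  186.6] F [-63.  -28.4 186.6] gap -0.002 f [ 1.   0.1 -0.1]
tool axes in feeder (cols)
 [[-0.84  -0.029  0.542]
 [-0.036  0.999 -0.002]
 [-0.542 -0.021 -0.84 ]] tilt 32.9 q [ 0.55  0.77 -1.19  2.11  1.64  0.95 -0.2 ]
units [ 0.11 -0.03  1.92] n>= 2.0
```

```bash
python3 -m pendant '[[0.04,-0.02,0.7,0],[0.04,0,0.7,0],[0.03,0,0.52,0],[0,0,0.15,0],[0,0,0,0]]'; python3 - <<'E'
from h import *
go(toW([-17.9,-29.7,108.3]))
E
```

```text
time: 25.95
tool_pos: [628.5, 25.5, 112.9]
eef_rot: [0.075, 0.957, -0.033, 0.28]
ft_force: [-0.1, 0.8, 0.2]
finger_gap: -0.0
t 25.95 pos [628.5  25.5 112.9] F [-21.6 -28.  112.9] gap -0.0 f [-0.1  0.8  0.2]
tool axes in feeder (cols)
 [[-0.841 -0.03   0.54 ]
 [-0.036  0.999 -0.001]
 [-0.54  -0.02  -0.841]] tilt 32.7 q [ 0.49  0.93 -1.09  2.06  1.82  0.97 -0.26]
units [-0.01 -0.04  0.15] n>= 1.0
```

```bash
python3 -m pendant '[[0,-0.04,0.1,0],[0,0,0.08,0]]'; python3 -m pendant '[[0,0,0.08,0],[0,0,0.08,0]]'; python3 -m pendant '[[0,0,0.07,0],[0,0,0,0]]'; python3 -m pendant '[[0,0,0.07,0],[0,0,0,0]]'
```

```text
time: 26.2
tool_pos: [632.4, 22.5, 107.7]
eef_rot: [0.075, 0.956, -0.033, 0.281]
ft_force: [-0.8, -0.5, 1.8]
finger_gap: 0.003
time: 26.45
tool_pos: [635.9, 21.9, 102.5]
eef_rot: [0.075, 0.956, -0.033, 0.281]
ft_force: [-13.6, -2.3, 19.5]
finger_gap: -0.0
time: 26.7
tool_pos: [635.9, 22.0, 102.4]
eef_rot: [0.075, 0.956, -0.034, 0.282]
ft_force: [-14.9, -2.0, 22.7]
finger_gap: 0.002
time: 26.95
tool_pos: [636.1, 22.0, 102.1]
eef_rot: [0.074, 0.956, -0.035, 0.282]
ft_force: [-26.1, -4.1, 35.4]
finger_gap: 0.0
```

The button has bottomed and the force is more than it needs. I'll ease off, hold briefly, then look.

```bash
python3 -m pendant '[[0,0,-0.1,0],[0,0,0,0],[0,0,0,0],[0,0,0,0]]'; python3 - <<'E'
from h import *
from cell import arm
info()
a=arm.get_image('top');np.savez('top9.npz',**a);a=a['pixels'];cv2.imwrite('pics/t9.png',cv2.resize(a[180:300,270:430],None,fx=5,fy=5))
E
```

```text
time: 27.45
tool_pos: [635.8, 21.9, 102.6]
eef_rot: [0.075, 0.956, -0.034, 0.281]
ft_force: [-10.8, -1.1, 16.2]
finger_gap: -0.0
t 27.45 pos [635.8  21.9 102.6] F [-13.7 -30.  102.6] gap -0.0 f [-10.8  -1.1  16.2]
tool axes in feeder (cols)
 [[-0.839 -0.03   0.543]
 [-0.038  0.999 -0.003]
 [-0.543 -0.023 -0.839]] tilt 32.9 q [ 0.49  0.95 -1.08  2.05  1.85  0.97 -0.27]
```

View pics/t9.png

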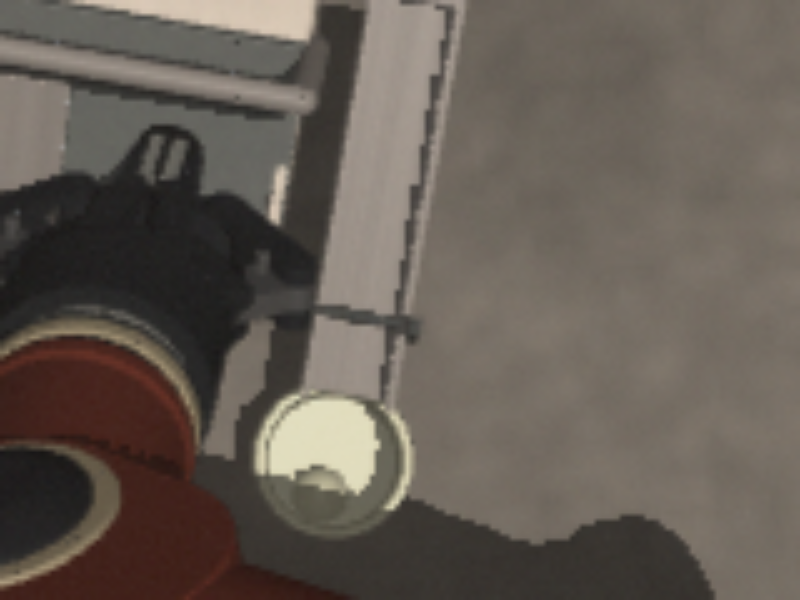

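The ball has left the trough and lies in the cup, at about (320,490) in the crop. Now I'll retreat along the tool axis and check.

```bash
python3 -m pendant '[[0,0,-0.2,0],[0,0,-0.5,0],[0,0,-0.7,0],[0,0,-0.7,0],[-0.3,0,-0.8,0],[-0.3,0,-0.8,0],[-0.3,0,-0.6,0],[0,0,0,0],[0,0,0,0],[0,0,0,0],[0,0,0,0]]'; python3 - <<'E'
from h import *
from cell import arm
info()
for nm in ['top','scene']:
    im=arm.get_image(nm);cl=cloud(im).reshape(-1,3);f=np.array([cl@FX-O@FX,cl@FY-O@FY,cl[:,2]]).T
    k=(abs(f[:,0]+98)<45)&(abs(f[:,1]+109)<45)&(f[:,2]>48)&(f[:,2]<62)
    if k.sum()>5:print(nm,k.sum(),f[k].max(0),cv2.minEnclosingCircle(f[k][:,:2].astype(np.float32)))
    k=(np.hypot(f[:,0]+99,f[:,1]+109)<24)&(f[:,2]>2)&(f[:,2]<45)
    if k.sum():
        t=f[k];t=t[t[:,2]>t[:,2].max()-6];print('ball top',t[:,2].max(),t.mean(0))
    cv2.imwrite(f'pics/{nm}10.png',im['pixels']);np.savez(nm+'10.npz',**im)
E
```

```text
time: 28.88
tool_pos: [574.8, 34.9, 263.1]
eef_rot: [0.076, 0.957, -0.033, 0.279]
ft_force: [-0.3, 0.1, 0.4]
finger_gap: -0.001
t 28.88 pos [574.8  34.9 263.1] F [-76.  -29.  263.1] gap -0.001 f [-0.3  0.1  0.4]
tool axes in feeder (cols)
 [[-0.842 -0.029  0.539]
 [-0.036  0.999 -0.003]
 [-0.539 -0.022 -0.842]] tilt 32.6 q [ 0.62  0.62 -1.27  2.05  1.4   0.92  0.  ]
top 133 [-74.33307747 -83.50849905  59.11807432] ((-98.8704833984375, -109.69676208496094), 29.670141220092773)
ball top 30.53002374728501 [-112.78628513 -106.90829877   26.5747071 ]
scene 137 [-74.14949625 -78.39723213  57.77880734] ((-99.16323852539062, -107.52554321289062), 30.608131408691406)
ball top 43.596851622661276 [-117.92202075 -122.36199116   41.49620356]
```

View pics/top10.png

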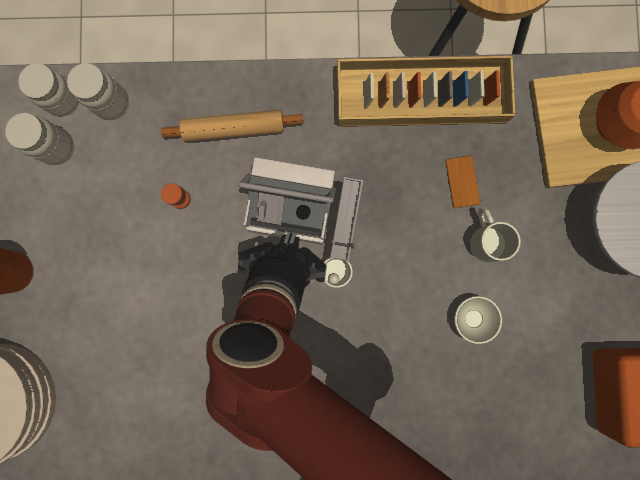

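View pics/scene10.png

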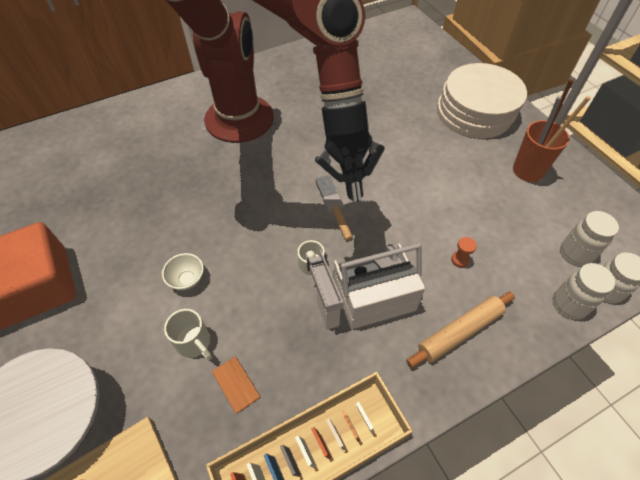

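```bash
python3 - <<'E'
from h import *
n=np.array([-np.sin(np.radians(35)),0,np.cos(np.radians(35))])
for nm in('top8','top10'):
    p=cloud(load(nm))[208:216,299:307].reshape(-1,3);print(nm,np.nanmedian(np.array([p@FX-O@FX,p@FY-O@FY,p[:,2]]).T@n))
from cell import arm
print(arm.sense()['ft_force'],arm.hand_in())
E
```

```text
top8 78.03806098501978
top10 78.29979819339236
the job is handed in; nothing more can be done
[-0.41348335 -0.83362557  0.51293102] None
```

The ball is in the cup under the spout, and I handed the job in at about 29 s. No verdict was reported.

**What I did:**
- **Tool lean:** the moves only shift the tool and turn it about its own axis. I got the 33° lean by driving the arm against its reach and joint limits, high up.
- **Cup:** I gripped it, set it down under the spout and let go.
- **Catch:** I slid it with the shut fingers until it met its end stop.
- **Button:** I pressed it to the bottom, held it about half a second and backed away.

**Last checks:**

| Item | Finding |
|---|---|
| Cup | Upright, about 1–2 mm from the spot in both views |
| Ball | In the cup, about 14 mm from its axis, top about 27–30 mm above the table (top view) |
| Catch | Fin moved about 56 mm before the stop |
| Button | Back out: 78.3 mm along the panel's normal, against 78.0 mm before the press |
| Bystanders | Look unmoved in the last pictures; the arm hid the brush from above, and I did not re-measure any of them |
| Arm | Clear of everything, with under 1.1 N at the wrist |

**What disagreed or went less well:**
- The scene camera's depth inside the cup gave a 44 mm ball height, which is probably the cup wall. I relied on the top view instead.
- The wrist force reached about 44 N for a moment while the fingertips held the button down. It also reached about 38 N while backing away from the cup at joint limits, with no contact visible. I could not tell how the 40 N limit on the arm and gripper body counts these.

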